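# Load a wire-bonder boat and feed it along the fence

### The arm

A 6-joint arm with a two-finger parallel gripper is mounted at the origin on the work surface. World frame = base frame: x ahead of the robot, y to its left, z up, the work surface at z = 0. Lengths are in m, angles in rad, forces in N, time in s.
With the tool pointing down it reaches from about 0.3 to 0.875 m from the base axis. Payload 6.4 kg.
Tool frame: the origin (TCP) lies between the finger pads; the fingertips stand 19 mm ahead of it and the grasp point (between the pads) is the TCP (ctrl.tips_ahead is the z of the fingertips in the tool frame, in m); z points along the fingers, y is the line along which they close (so a half turn about z gives the same grasp; the last joint's range is limited). The gripper opens to 85 mm and grips with 20 to 120 N. Pads are 22 mm wide; open, the fingers measure 114 mm over their backs; the gripper's body (76 mm by 85 mm) begins 54 mm behind the grasp point. The pads swing forward as they close: fully open they stand 13 mm farther back than shut.
Start: joints at [1.032, 0.181, 1.607, -0, 1.354, -0.206], TCP at [0.188, 0.543, 0.25] pointing down, gripper open.
Joint ranges: [-2.99, 2.99], [-0.89, 2.07], [0.3, 2.58], [-1.14, 4.28], [0, 2.63], [-3.12, 3.12]. Speed limits (rad/s): [2.57, 2.57, 3.01, 3.14, 3.14, 3.14].

### API

Orientations are given as a unit quaternion [w, x, y, z].
In Python, from bench import readout, vision, ctrl gives the robot as it stands.
- The arm moves only by the tool play_rows, never from a script. Its arguments are lists of equal length, an entry for each row: "xyz": the shift along the tool's x, y, z in mm, a list of three; "rot": the turn, a rotation vector about the tool's x, y, z in rad, a list of three; "grip": the opening, from 0 (shut) to 1 (fully open). In form: {"xyz": [[x, y, z], ...], "rot": [[rx, ry, rz], ...], "grip": [grip, ...]}. A call has exactly 10 rows; each row is the pose to reach, as a shift and turn from the pose commanded when the call began, along the tool's axes at that moment; what a row does not reach only later rows make up. A row lasts 1/8 s, in which the tool goes at most 62.5 mm and 10.7 degrees, less where a joint would pass 70% of its speed; a pose out of reach is approached as far as the arm can. A call with a gripper value outside its range is refused whole. The fingers move at their own pace and stop on an object; the grip force is fixed at half the most. Time passes only in rows, so rows that repeat a pose let the fingers close, or fill a call up. It gives the time, the measured TCP pose, the force, the opening and the grip force at its end, in the units of the state.
- readout.get_obs(): the state, without advancing time (a new reading comes with each control period).
- vision.camera(name): name is "scene" or "top" or "wrist"; returns a dict with "color" (480x640x3 uint8, red, green, blue), "depth" (480x640 float32, m along the optical axis (not along the pixel's ray), 0 where there is no reading), "camera_matrix" (3x3 intrinsics, pixels), "k1" (the pictures are not rectified: a ray, as slopes to the right and down, at radius r is drawn at 1 + k1 r^2 times it, then the intrinsics apply), "extrinsics" (4x4, takes a point from camera to world coordinates); the wrist camera has in their place "hand_eye" (4x4, takes a point from camera to tool coordinates, whose origin is the TCP and whose axes are the flange's). Camera axes: x right, y down, z forward; pixel columns grow to the right and rows downward; lengths in m; the calibration is good to about 2 mm. A picture is of the moment at which its call begins: read the wrist's pose just before it.
- ctrl.hand_in(): hands the job in; it is judged then, once.
The state is a dict: "time_s": time; "q": joint angles; "dq": joint speeds; "joint_efforts": joint torques, N m; "eef_pos": TCP position; "eef_rot": TCP orientation; "wrist_force": force on the tool from outside, world axes, zero at the start; "torque": the same for the moment, N m; "opening": opening from 0.0 (shut) to 1.0 (fully open); "grasp_force": force on a finger pad.
Only numpy, scipy, OpenCV 4.12 (cv2) and the standard library are available. Lean on these libraries where they do the work, as an engineer would, in place of code of your own. Each camera call takes 0.05 s, during which the arm holds its last target. There are 200 camera calls.

### The job

Set every power module that is out on the blue mat upright onto the marked places of the carrier boat, squarely in one side-by-side row, filling from the yellow front end with no place skipped. Then take the push stick and with it slide the loaded boat along the fence, flat against the fence for the rest of the way once it has closed up in the first five centimetres, until its front is fully home against the white stage; lay the stick back in its cradle. Never touch the boat with the gripper, only with the stick, and leave the aluminium cap, the mouse and the green dish where they are.

Things in the scene. Friction and masses are not known exactly. Their poses are not given: they have to be found in the camera images.
- module1: Power module, 80 g (4 or 5 present; absent ones read None). White housing 64 (x) x 38 (y) x 24 mm high; on its top centre an upright orange grip rib 44 (x) x 12 (y) x 28 mm high (52 mm high in all). Origin: centre of the underside, z up. Starts upright on the blue mat (2 mm thick), yaw within 0.35 rad of 0. Half-turn symmetric.
- module2: Power module, 80 g (4 or 5 present; absent ones read None). White housing 64 (x) x 38 (y) x 24 mm high; on its top centre an upright orange grip rib 44 (x) x 12 (y) x 28 mm high (52 mm high in all). Origin: centre of the underside, z up. Starts upright on the blue mat (2 mm thick), yaw within 0.35 rad of 0. Half-turn symmetric.
- module3: Power module, 80 g (4 or 5 present; absent ones read None). White housing 64 (x) x 38 (y) x 24 mm high; on its top centre an upright orange grip rib 44 (x) x 12 (y) x 28 mm high (52 mm high in all). Origin: centre of the underside, z up. Starts upright on the blue mat (2 mm thick), yaw within 0.35 rad of 0. Half-turn symmetric.
- module4: Power module, 80 g (4 or 5 present; absent ones read None). White housing 64 (x) x 38 (y) x 24 mm high; on its top centre an upright orange grip rib 44 (x) x 12 (y) x 28 mm high (52 mm high in all). Origin: centre of the underside, z up. Starts upright on the blue mat (2 mm thick), yaw within 0.35 rad of 0. Half-turn symmetric.
- module5: Power module, 80 g (4 or 5 present; absent ones read None). White housing 64 (x) x 38 (y) x 24 mm high; on its top centre an upright orange grip rib 44 (x) x 12 (y) x 28 mm high (52 mm high in all). Origin: centre of the underside, z up. Starts upright on the blue mat (2 mm thick), yaw within 0.35 rad of 0. Half-turn symmetric.
- boat: Carrier boat: loose aluminium tray 86 (x) x 233 (y) x 18 mm high, 0.35 kg, slides on the track deck. Floor 8 mm thick; lips 5 mm wide rise 10 mm above the floor all round, the front one (+y) yellow. Modules lie with their long side across it (module x along boat x). Origin: centre of the underside. Starts at the track's rear, 5 to 16 mm off the fence, up to 0.05 rad askew.
- place1 (a point): Centre of black marked place 1 (64 x 38 mm) on the boat's floor, 8 mm above the boat's underside. Five in a row along boat y, 43 mm apart; place 1 is next to the yellow front lip, place 5 at the rear. Axes as the boat's.
- place2 (a point): Centre of black marked place 2 (64 x 38 mm) on the boat's floor, 8 mm above the boat's underside. Five in a row along boat y, 43 mm apart; place 1 is next to the yellow front lip, place 5 at the rear. Axes as the boat's.
- place3 (a point): Centre of black marked place 3 (64 x 38 mm) on the boat's floor, 8 mm above the boat's underside. Five in a row along boat y, 43 mm apart; place 1 is next to the yellow front lip, place 5 at the rear. Axes as the boat's.
- place4 (a point): Centre of black marked place 4 (64 x 38 mm) on the boat's floor, 8 mm above the boat's underside. Five in a row along boat y, 43 mm apart; place 1 is next to the yellow front lip, place 5 at the rear. Axes as the boat's.
- place5 (a point): Centre of black marked place 5 (64 x 38 mm) on the boat's floor, 8 mm above the boat's underside. Five in a row along boat y, 43 mm apart; place 1 is next to the yellow front lip, place 5 at the rear. Axes as the boat's.
- track: Fixed feed track. +y: feed direction, +x: towards the fence. Origin: at table height, on the line the boat's centre follows when against the fence. Grey deck, top 30 mm up, x -85 to 60, y -290 to 195 mm. Steel fence: inner face x = 43 mm, top 55 mm up. Boat starts at y -125 to -105 mm in this frame; home is x = 0, y = 78.5 mm.
- stop (a point): Foot of the stop face of the white stage that closes the track's end (track x = 0, y = 195 mm, deck height): the boat's front comes to rest here. The stage is 145 wide, 100 long and 72 mm high above the table (88 mm with its round chuck).
- stick: Push stick, 120 g, starts in the cradle. Wooden bar 18 (x) x 180 (y) x 24 mm high; red handle block 18 (x) x 60 (y) x 26 mm high on its top centre (50 mm high in all), to be gripped across x. Origin: centre of the bar's underside. +y points to the front end, which has the notch.
- notch (a point): Inner corner of the stick's notch, at stick x = -9, y = +90 mm, 10 mm above the underside. The bar's front end (x -9 to 9 mm) pushes the boat's rear face at the corner away from the fence; a toe 8 mm wide (x -17 to -9 mm, 1 to 19 mm up) runs from y = 75 to 120 mm and bears on the boat's side away from the fence. Axes as the stick's.
- cradle: Fixed black stick cradle, base 44 x 130 mm. Two saddles, 18 mm long, at y = +40 and -40 mm: seats 20 mm above the table, lips 10 mm higher either side of a 28 mm wide slot along y. The stick lies along y, underside on the seats, stick origin over cradle origin. Origin: centre of the underside, on the table.
- cap: Aluminium cap, 72 mm across, 36 mm high, loose; leave alone. Origin: centre of the underside.
- mouse: Black computer mouse, 100 x 60 x 32 mm, loose, beyond the fence; leave alone. Origin: centre of the underside.
- dish: Green open dish, 80 x 110 x 30 mm, loose, beyond the fence; leave alone. Origin: centre of the underside.
Mind the look-alikes: they are no part of the job. What is shaped like the module5 but turquoise is not meant. What is shaped like the module3 but pink or purple is not meant.

How it is judged:
On the way, in this order (a step that is already met when the one before it is completed fails the run):
1. all modules present stand in the row on the boat, from the front, while it is still at the loading end ((horizontal distance between module1 and place1 below 0.008 m or horizontal distance between module1 and place2 below 0.008 m or horizontal distance between module1 and place3 below 0.008 m or horizontal distance between module1 and place4 below 0.008 m or horizontal distance between module1 and place5 below 0.008 m) and angle between the y axis of each of module1, module2, module3, module4, module5 and the y axis of boat, either way round below 0.14 rad and angle between each of module1, module2, module3, module4, module5's own z axis and vertical below 0.08 rad and z of each of module1, module2, module3, module4, module5 in the frame of boat below 0.012 m and linear speed of each of module1, module2, module3, module4, module5 below 0.02 m/s and (horizontal distance between module2 and place1 below 0.008 m or horizontal distance between module2 and place2 below 0.008 m or horizontal distance between module2 and place3 below 0.008 m or horizontal distance between module2 and place4 below 0.008 m or horizontal distance between module2 and place5 below 0.008 m) and (horizontal distance between module3 and place1 below 0.008 m or horizontal distance between module3 and place2 below 0.008 m or horizontal distance between module3 and place3 below 0.008 m or horizontal distance between module3 and place4 below 0.008 m or horizontal distance between module3 and place5 below 0.008 m) and (horizontal distance between module4 and place1 below 0.008 m or horizontal distance between module4 and place2 below 0.008 m or horizontal distance between module4 and place3 below 0.008 m or horizontal distance between module4 and place4 below 0.008 m or horizontal distance between module4 and place5 below 0.008 m) and (horizontal distance between module5 and place1 below 0.008 m or horizontal distance between module5 and place2 below 0.008 m or horizontal distance between module5 and place3 below 0.008 m or horizontal distance between module5 and place4 below 0.008 m or horizontal distance between module5 and place5 below 0.008 m) and horizontal distance between any of module1, module2, module3, module4, module5 and place1 below 0.008 m and horizontal distance between any of module1, module2, module3, module4, module5 and place2 below 0.008 m and horizontal distance between any of module1, module2, module3, module4, module5 and place3 below 0.008 m and horizontal distance between any of module1, module2, module3, module4, module5 and place4 below 0.008 m and y of boat in the frame of track below -0.06 m), for 0.3 s.
2. the stick pushes the boat through the middle of the track, flat against the fence (y of boat in the frame of track between -0.025 and 0.045 m and x of boat in the frame of track between -0.004 and 0.004 m and angle between the y axis of boat and the y axis of track, either way round below 0.04 rad and contact force between stick and boat above 0.2 N), for 0.1 s.
3. the boat is fully home against the stage and the fence (y of boat in the frame of track above 0.0745 m and x of boat in the frame of track between -0.004 and 0.004 m and angle between the y axis of boat and the y axis of track, either way round below 0.04 rad), for 0.2 s.
At the end, for the whole second after the job is handed in: Boat within 4 mm of stage and fence, parallel within 0.04 rad; every module upright on a marked place (8 mm, 0.14 rad), filled from the front without a gap; stick down in its cradle (22 mm along, 8 mm across); all at rest (all of step 3 and linear speed of each of boat, module1, module2, module3, module4, module5, stick below 0.02 m/s and (horizontal distance between module1 and place1 below 0.008 m or horizontal distance between module1 and place2 below 0.008 m or horizontal distance between module1 and place3 below 0.008 m or horizontal distance between module1 and place4 below 0.008 m or horizontal distance between module1 and place5 below 0.008 m) and angle between the y axis of each of module1, module2, module3, module4, module5 and the y axis of boat, either way round below 0.14 rad and angle between each of module1, module2, module3, module4, module5's own z axis and vertical below 0.08 rad and z of each of module1, module2, module3, module4, module5 in the frame of boat below 0.012 m and (horizontal distance between module2 and place1 below 0.008 m or horizontal distance between module2 and place2 below 0.008 m or horizontal distance between module2 and place3 below 0.008 m or horizontal distance between module2 and place4 below 0.008 m or horizontal distance between module2 and place5 below 0.008 m) and (horizontal distance between module3 and place1 below 0.008 m or horizontal distance between module3 and place2 below 0.008 m or horizontal distance between module3 and place3 below 0.008 m or horizontal distance between module3 and place4 below 0.008 m or horizontal distance between module3 and place5 below 0.008 m) and (horizontal distance between module4 and place1 below 0.008 m or horizontal distance between module4 and place2 below 0.008 m or horizontal distance between module4 and place3 below 0.008 m or horizontal distance between module4 and place4 below 0.008 m or horizontal distance between module4 and place5 below 0.008 m) and (horizontal distance between module5 and place1 below 0.008 m or horizontal distance between module5 and place2 below 0.008 m or horizontal distance between module5 and place3 below 0.008 m or horizontal distance between module5 and place4 below 0.008 m or horizontal distance between module5 and place5 below 0.008 m) and horizontal distance between any of module1, module2, module3, module4, module5 and place1 below 0.008 m and horizontal distance between any of module1, module2, module3, module4, module5 and place2 below 0.008 m and horizontal distance between any of module1, module2, module3, module4, module5 and place3 below 0.008 m and horizontal distance between any of module1, module2, module3, module4, module5 and place4 below 0.008 m and x of stick in the frame of cradle between -0.008 and 0.008 m and y of stick in the frame of cradle between -0.022 and 0.022 m and z of stick in the frame of cradle between 0.015 and 0.025 m and angle between the y axis of stick and the y axis of cradle, either way round below 0.2 rad); the robot touches nothing.
It fails at once if the robot itself touches the boat (contact force between any of the fingers, the arm and boat above 1.5 N).
It fails at once if the boat strays more than 8 mm from the fence once it is past the first 6 cm or so (y of boat in the frame of track above -0.04 m and (x of boat in the frame of track below -0.008 m or angle between the y axis of boat and the y axis of track, either way round above 0.09 rad)).
It fails at once if a bystander (cap, mouse, dish) is moved more than 15 mm (distance of any of cap, mouse, dish from where it was at the start of the episode above 0.015 m).
Of module1, module2, module3, module4, module5 only 4 to 5 are there at a start; the rules pass over those that are not, and their reading is None.
At some moment in a run one of module1, module2, module3, module4, module5 may be knocked a few centimetres aside while the robot is not near it.
Once in a run the grip may slacken for a moment while it holds something.
It also fails if it takes over 210 s, if anything falls off the work surface, if the arm or the gripper's body presses on something with over 40 N, if the wrist force passes 120 N, or if a joint passes its speed limit or range.

## Working session

There is one attempt and no reset: what is moved stays moved. The work goes in short steps, Python scripts to look and compute and a tool call to move; the robot and the scene stay as the last step left them, time stands still between calls to the robot, and variables do not carry over. Pictures are saved under pics/ and viewed, at most 14 in all, crops included, and the job is handed in when it is done.

Besides the shell and the picture viewer there is one more tool, called after ">>>" as name(argument=value, ...) on one line, values as JSON. play_rows: Moves the arm, as the interface text tells. Its arguments: {"type":"object","properties":{"xyz":{"type":"array","items":{"type":"array","items":{"type":"number"}}},"rot":{"type":"array","items":{"type":"array","items":{"type":"number"}}},"grip":{"type":"array","items":{"type":"number"}}},"required":["xyz","rot","grip"]}

```bash
ls; mkdir -p pics; python3 - <<'E'
from bench import readout, vision, ctrl
import cv2,numpy as np
print(readout.get_obs(), ctrl.tips_ahead)
for n in("scene","top"):
    c=vision.camera(n); cv2.imwrite(f"pics/{n}0.png",c["color"][:,:,::-1]); np.savez(f"{n}0.npz",**c)
    print(n,c["camera_matrix"],c["k1"],c["extrinsics"])
E
```

```text
pics
{'time_s': 0.0, 'q': array([ 1.03168874e+00,  1.81556445e-01,  1.60797418e+00, -4.03950536e-05,
        1.35377598e+00, -2.06289472e-01]), 'dq': array([-0.00051154, -0.00020584, -0.00018076,  0.0005882 ,  0.00099707,
        0.00169778]), 'joint_efforts': array([-1.74144723e-03, -4.44869685e+01, -3.51342487e+01, -3.81688733e-04,
        8.96624668e-03,  1.02081671e-05]), 'eef_pos': array([0.18758395, 0.54301258, 0.2493918 ]), 'eef_rot': array([-2.93684760e-04,  1.65637720e-01,  9.86186296e-01, -8.05324356e-04]), 'wrist_force': array([0.68122388, 0.15984612, 1.23586711]), 'torque': array([-0.01754099,  0.00688677, -0.08399816]), 'grasp_force': 0.0, 'opening': 1.0000211348141277} 0.019
scene [[534.9969518    0.         317.78575744]
 [  0.         534.9969518  226.49595158]
 [  0.           0.           1.        ]] -0.054300078146669144 [[ 0.56975795  0.64961435 -0.50336575  1.11453335]
 [ 0.82178974 -0.45492631  0.34307971 -0.36846111]
 [-0.00612482 -0.6091332  -0.79304428  0.93189413]
 [ 0.          0.          0.          1.        ]]
top [[600.66481751   0.         312.99858898]
 [  0.         600.66481751 246.41836788]
 [  0.           0.           1.        ]] -0.09845088962385287 [[-0.01651556 -0.98312712  0.18217658  0.32362547]
 [-0.99986091  0.01581564 -0.00529423  0.03023238]
 [ 0.00232366 -0.18223868 -0.98325158  1.12803055]
 [ 0.          0.          0.          1.        ]]
```

View pics/top0.png

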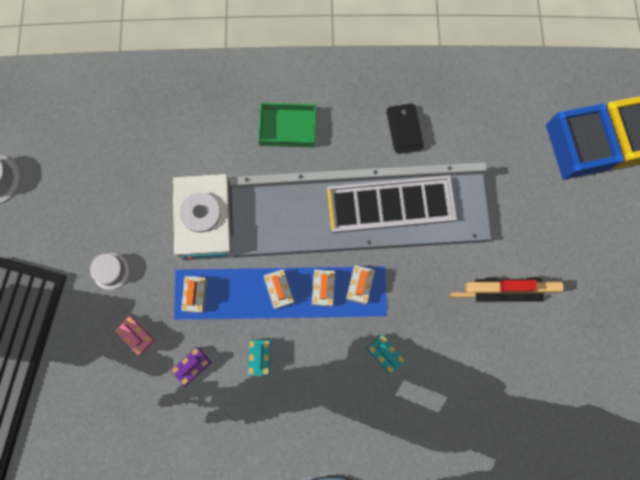

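View pics/scene0.png

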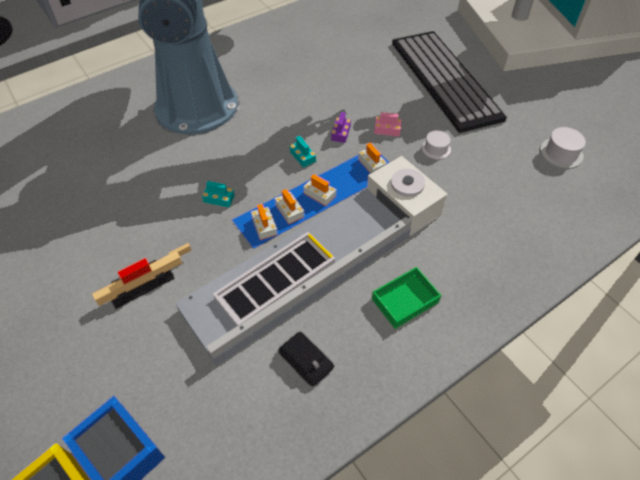

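The top view shows world +y to the left and +x up. Four white modules with orange ribs stand on the mat at about (193,293), (278,289), (323,287) and (361,284). The boat is at (392,204) with its yellow end on the left, the stage at (200,215), and the stick at (508,287) with its toe to the left. The cap is at about (108,270).

```bash
cat > h.py <<'E'
import numpy as np, cv2
from scipy.spatial.transform import Rotation as R
def rays(c,uv,T):
    uv=np.asarray(uv,float).reshape(-1,1,2)
    n=cv2.undistortPoints(uv,c["camera_matrix"],np.array([float(c["k1"]),0,0,0])).reshape(-1,2)
    return T[:3,3],np.c_[n,np.ones(len(n))]@T[:3,:3].T,n
def onplane(c,uv,z,T=None):
    T=c["extrinsics"] if T is None else T
    o,d,_=rays(c,uv,T); return o+d*((z-o[2])/d[:,2])[:,None]
def cloud(c,T=None):
    T=c["extrinsics"] if T is None else T
    v,u=np.mgrid[:480,:640]; o,d,_=rays(c,np.c_[u.ravel(),v.ravel()],T)
    return (o+d*c["depth"].reshape(-1,1)).reshape(480,640,3)
def tool(o):
    q=o["eef_rot"]; T=np.eye(4); T[:3,:3]=R.from_quat([q[1],q[2],q[3],q[0]]).as_matrix(); T[:3,3]=o["eef_pos"]; return T
def hsv(c): return cv2.cvtColor(c["color"],cv2.COLOR_RGB2HSV)
def orange(c): H=hsv(c); return cv2.inRange(H,(5,170,130),(17,255,255))
def blobs(m,amin):
    n,l,s,ce=cv2.connectedComponentsWithStats(m); return [np.argwhere(l==i)[:,::-1] for i in range(1,n) if s[i,4]>=amin]
def rect(P):  # centre, long side, short side, yaw of long side of 2D points (m)
    (cx,cy),(w,h),a=cv2.minAreaRect((P[:,:2]*1000).astype(np.float32))
    if w<h: w,h,a=h,w,a+90
    return np.array([cx,cy])/1000,w,h,(np.radians(a)+np.pi/2)%np.pi-np.pi/2
def goto(pos,yaw,o):
    """shift mm/turn in tool axes to put TCP at pos, pointing down, tool y along world direction yaw(+pi/2)"""
    T=tool(o); Rt=R.from_euler('z',yaw).as_matrix()@np.diag([-1.,1,-1])
    rv=R.from_matrix(T[:3,:3].T@Rt).as_rotvec()
    return np.round(T[:3,:3].T@(np.asarray(pos)-T[:3,3])*1000,1),np.round(rv,3)
E
python3 - <<'E'
from h import *
np.set_printoptions(precision=4,suppress=True)
L={n:dict(np.load(f"{n}0.npz")) for n in("top","scene")}
for n,c in L.items():
    P=cloud(c); H=hsv(c)
    print(n)
    for b in blobs(orange(c),15):
        q=P[b[:,1],b[:,0]]; top=b[q[:,2]>.045]
        if len(top)<6: print("  ?",b.mean(0),len(b),np.median(q,0));continue
        print("  mod px",b.mean(0),len(b),"h",np.percentile(q[:,2],[50,90]),"rect",*rect(onplane(c,top,.054)))
    blk=cv2.inRange(H,(0,0,0),(179,255,60))&(((P[...,2]>.03)&(P[...,2]<.046))*255).astype(np.uint8)
    for b in blobs(blk,60):
        W=onplane(c,b,.038); print("  black",len(b),np.median(P[b[:,1],b[:,0]],0),*rect(W),W.mean(0))
    red=cv2.inRange(H,(0,170,120),(4,255,255))|cv2.inRange(H,(175,170,120),(179,255,255))
    for b in blobs(red,60):
        q=P[b[:,1],b[:,0]]; print("  red",len(b),np.percentile(q[:,2],[50,95]),*rect(onplane(c,b,.070)),rect(q[q[:,2]>.06])[0])
c=L["top"];P=cloud(c)
for (u,v) in [(260,230),(300,175),(400,169),(200,240),(500,287),(540,287),(460,294),(340,260),(240,215),(270,280),(120,265)]: print(u,v,P[v,u])
E
```

```text
top
  mod px [361.4202 282.4118] 119 h [0.0535 0.0562] rect [ 0.4555 -0.0617] 41.436336517333984 9.255743980407715 -0.25880199999226505
  mod px [323.5714 285.8286] 105 h [0.0531 0.0563] rect [0.4501 0.0066] 40.17622756958008 8.017234802246094 -0.08507308312592698
  mod px [277.74 287.01] 100 h [0.0535 0.0557] rect [0.4496 0.0892] 40.645355224609375 7.933506965637207 0.31210789895031854
  mod px [190.406  292.1729] 133 h [0.0534 0.0561] rect [0.4426 0.2469] 39.858299255371094 11.71506118774414 -0.07215741762931493
  black 380 [ 0.7579 -0.1626  0.0315] [ 0.7534 -0.1607] 66.56349182128906 48.305049896240234 0.15270597315552292 [ 0.7547 -0.1609  0.038 ]
  black 492 [ 0.6107 -0.2078  0.0378] [ 0.6109 -0.208 ] 57.33070373535156 31.66779327392578 0.08471599483563974 [ 0.6108 -0.2078  0.038 ]
  black 504 [ 0.6072 -0.1656  0.0376] [ 0.6074 -0.1654] 57.760292053222656 31.74411964416504 0.0750735956677091 [ 0.6073 -0.1654  0.038 ]
  black 503 [ 0.6038 -0.1226  0.0378] [ 0.6039 -0.1226] 57.777584075927734 31.534259796142578 0.08249996184782793 [ 0.6038 -0.1226  0.038 ]
  black 501 [ 0.6006 -0.0
[... 1756 characters left out ...]
2085] 57.52046203613281 32.204185485839844 0.08611769141875403 [ 0.6111 -0.2085  0.038 ]
  black 441 [ 0.7598 -0.1651  0.0311] [ 0.7616 -0.1662] 64.35958099365234 46.36845016479492 0.14106090181498798 [ 0.762  -0.1665  0.038 ]
  red 399 [0.0676 0.0716] [ 0.4526 -0.3461] 57.858543395996094 31.651592254638672 1.556366254744411 [ 0.7748 -0.3507]
260 230 [0.5603 0.123  0.0281]
300 175 [0.6585 0.0464 0.0533]
400 169 [ 0.6675 -0.1408  0.0535]
200 240 [0.5341 0.2273 0.0727]
500 287 [ 0.4435 -0.3173  0.0429]
540 287 [ 0.4419 -0.3927  0.043 ]
460 294 [ 0.4326 -0.2433  0.0385]
340 260 [ 0.506  -0.0269 -0.0032]
240 215 [0.5895 0.1606 0.0295]
270 280 [0.4657 0.1047 0.0281]
120 265 [0.4967 0.3833 0.0354]
```

```bash
python3 - <<'E'
from h import *
from bench import readout,vision
np.set_printoptions(precision=4,suppress=True)
c=dict(np.load("top0.npz"));P=cloud(c)
# fence top points & inner edge by column
e=[]
for u in range(245,480,5):
    col=P[150:200,u]; i=np.where((col[:,2]>.048)&(col[:,2]<.062))[0]
    if len(i)>2:e.append(np.r_[onplane(c,[[u,150+i.max()+.5]],.055)[0,:2],len(i)])
e=np.array(e); e=e[np.abs(e[:,2]-np.median(e[:,2]))<2]; f=np.polyfit(e[:,1],e[:,0],1); r=e[:,0]-np.polyval(f,e[:,1]); print("fence inner x = %.4f*y+%.4f"%tuple(f),r.std(),len(e))
# stage front edge at top (z .072)
s=[]
for v in range(185,250,3):
    row=P[v,190:260]; i=np.where((row[:,2]>.064)&(row[:,2]<.08))[0]; s.append(onplane(c,[[190+i.max()+.5,v]],.072)[0,:2])
s=np.array(s); g=np.polyfit(s[:,0],s[:,1],1); print("stage y=%.4f*x+%.4f"%tuple(g),(s[:,1]-np.polyval(g,s[:,0])).std())
# stick bar
m=(P[...,2]>.036)&(P[...,2]<.05); m[:,:445]=0;m[:,580:]=0;m[:270]=0;m[:310]&=1;m[310:]=0
b=np.argwhere(m)[:,::-1]; W=onplane(c,b,.044); 
x=W[:,1]; 
for y0 in np.arange(-.44,-.22,.015):
    k=abs(x-y0)<.004
    if k.any(): print(round(y0,3),W[k,0].min(),W[k,0].max(),k.sum())
print("bar y ext",x.min(),x.max())
print(goto([.444,.246,.16],-.08,readout.get_obs()))
E
```

```text
fence inner x = -0.0393*y+0.6452 0.005975226822460568 41
stage y=0.0399*x+0.1529 0.0010397973158908257Traceback (most recent call last):
  File "<stdin>", line 17, in <module>
numpy._core._exceptions._UFuncOutputCastingError: Cannot cast ufunc 'bitwise_and' output from dtype('int64') to dtype('bool') with casting rule 'same_kind'
```

```bash
python3 - <<'E'
from h import *
from bench import readout,vision
np.set_printoptions(precision=4,suppress=True)
c=dict(np.load("top0.npz"));P=cloud(c)
e=[]
for u in range(245,480,5):
    i=np.where(P[150:200,u,2]>.049)[0]; g=np.split(i,np.where(np.diff(i)>1)[0]+1)[0]
    if len(g)>2:e.append(np.r_[onplane(c,[[u,150+g.max()+.5]],.055)[0,:2],onplane(c,[[u,150+g.min()-.5]],.055)[0,0]])
e=np.array(e)
for k in (0,2):
    f=cv2.fitLine(e[:,[1,k]].astype(np.float32),cv2.DIST_WELSCH,0.002,1e-4,1e-4).ravel(); print("edge slope %.4f at y=0 x=%.4f"%(f[1]/f[0],f[3]-f[2]*f[1]/f[0]))
m=(P[...,2]>.036)&(P[...,2]<.05); m[:,:445]=0;m[:,580:]=0;m[:270]=0;m[310:]=0
b=np.argwhere(m)[:,::-1]; W=onplane(c,b,.044); x=W[:,1]
for y0 in np.arange(-.44,-.22,.02):
    k=abs(x-y0)<.004
    if k.any(): print(round(y0,3),W[k,0].min(),W[k,0].max(),k.sum())
print("bar y ext",x.min(),x.max())
print(goto([.444,.246,.16],-.08,readout.get_obs()))
E
```

```text
edge slope -0.0477 at y=0 x=0.6485
edge slope -0.0468 at y=0 x=0.6653
-0.42 0.43368658724304027 0.4504903919982117 40
-0.4 0.4341128487405477 0.45093168653792026 42
-0.38 0.43457347878007224 0.4364590431311123 6
-0.36 0.43498495096522755 0.4351070708795201 4
-0.34 0.43542979944188753 0.435549739914796 4
-0.32 0.4358273412496799 0.4507076848194009 19
-0.3 0.436257296942763 0.45111851160266425 40
-0.28 0.4348471338863811 0.4515230355627273 45
-0.26 0.4279123769567581 0.4519214341306486 57
-0.24 0.42661806609718944 0.43395675320776583 19
bar y ext -0.4351113216422429 -0.2251392576610678
(array([-339.4, -196.9,   89.7]), array([-0.001, -0.   , -0.253]))
```

>>> play_rows(xyz=[[-40,-25,10],[-95,-55,25],[-150,-85,40],[-205,-120,55],[-260,-150,70],[-305,-177,80],[-330,-192,87],[-339,-197,90],[-339,-197,90],[-339,-197,90]], rot=[[0,0,-0.05],[0,0,-0.1],[0,0,-0.15],[0,0,-0.2],[0,0,-0.25],[0,0,-0.253],[0,0,-0.253],[0,0,-0.253],[0,0,-0.253],[0,0,-0.253]], grip=[0.6,0.6,0.6,0.6,0.6,0.6,0.6,0.6,0.6,0.6])

```text
time_s: 1.35
eef_pos: [0.4432, 0.2475, 0.1604]
eef_rot: [-0.0, 0.039, 0.999, 0.0]
wrist_force: [-0.8, 0.3, -0.0]
opening: 0.603
grasp_force: 0.0
```

```bash
python3 - <<'E'
from h import *
from bench import readout,vision
o=readout.get_obs(); c=vision.camera("wrist"); np.savez("w1.npz",**c); cv2.imwrite("pics/w1.png",c["color"][:,:,::-1])
T=tool(o)@c["hand_eye"]; print(o["eef_pos"],c["hand_eye"].round(3),c["camera_matrix"][0,0],c["k1"])
P=cloud(c,T)
for b in blobs(orange(c),150):
    q=P[b[:,1],b[:,0]]; ok=c["depth"][b[:,1],b[:,0]]>0; print(b.mean(0),len(b),np.percentile(q[ok,2],[10,50,90]))
    t=b[(q[:,2]>.048)&ok]
    if len(t)>50: print("  ",rect(onplane(c,t,.054,T)),rect(onplane(c,b,.054,T)))
E
```

```text
[0.44319844 0.24747267 0.16043715] [[ 0.001 -0.947 -0.32   0.082]
 [ 1.     0.     0.     0.   ]
 [-0.    -0.32   0.947 -0.124]
 [ 0.     0.     0.     1.   ]] 367.3307021559555 -0.0700713227762297
[321.20731707 236.24825784] 1148 [0.04895093 0.0540074  0.05488205]
   (array([0.44190939, 0.24734502]), 43.71982192993164, 10.734857559204102, np.float64(-0.07174236397342604)) (array([0.43960242, 0.24751108]), 48.345394134521484, 10.735081672668457, np.float64(-0.07176273715576542))
[103.63779988 258.38150965] 1709 [0.0318091  0.05267622 0.0545871 ]
   (array([0.44945923, 0.09223917]), 43.76625442504883, 16.66273307800293, np.float64(0.2844432145731708)) (array([0.44715894, 0.09856905]), 44.6444091796875, 29.615612030029297, np.float64(0.3116152141486539))
[ 11.18356643 262.95541958] 1144 [0.03053155 0.04261737 0.0539638 ]
   (array([0.45164301, 0.01484369]), 47.54062271118164, 9.03754997253418, np.float64(-0.3836170365912812)) (array([0.44895071, 0.02330331]), 58.84491729736328, 22.767032623291016, np.float64(-0.3826776065167561))
```

View pics/w1.png

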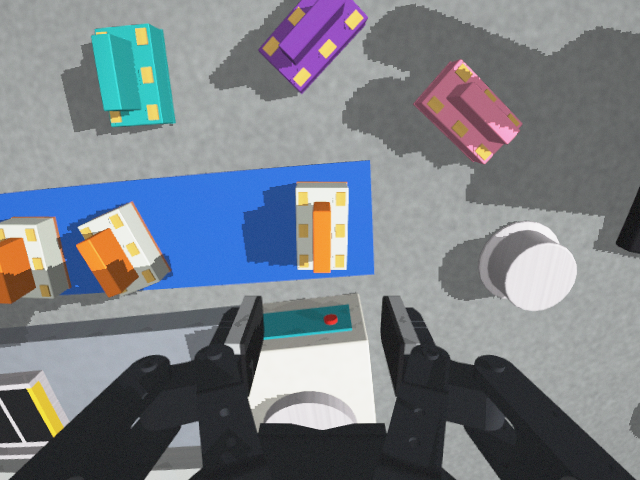

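Module D's rib top is at about (321,236), directly between the pads, 1 mm off. I'll grasp it now.

>>> play_rows(xyz=[[1,0,30],[1.2,0,70],[1.2,0,100],[1.2,0,112],[1.2,0,112],[1.2,0,112],[1.2,0,112],[1.2,0,112],[1.2,0,112],[1.2,0,112]], rot=[[0,0,0.008],[0,0,0.008],[0,0,0.008],[0,0,0.008],[0,0,0.008],[0,0,0.008],[0,0,0.008],[0,0,0.008],[0,0,0.008],[0,0,0.008]], grip=[0.5,0.5,0.5,0.5,0.5,0,0,0,0,0])

```text
time_s: 2.65
eef_pos: [0.4439, 0.2471, 0.0498]
eef_rot: [0.001, 0.044, 0.999, 0.001]
wrist_force: [-0.8, 1.0, 6.4]
opening: 0.124
grasp_force: 60.0
```

```bash
python3 - <<'E'
from h import *
from bench import readout
o=readout.get_obs(); print(o["eef_pos"],o["opening"],o["grasp_force"],o["wrist_force"])
print(goto([.597,-.0362,.15],.0805,o))
E
```

```text
[0.44392725 0.24707228 0.04980498] 0.12401764895810442 60.00747799873352 [-0.82288907  1.02166114  6.4427325 ]
(array([-177.6, -268.6, -100.1]), array([ 0.001,  0.003, -0.168]))
```

>>> play_rows(xyz=[[0,0,-40],[0,0,-80],[-15,-25,-100],[-45,-70,-100],[-80,-120,-100],[-115,-170,-100],[-145,-220,-100],[-167,-252,-100],[-177,-268,-100],[-177,-268,-100]], rot=[[0,0,0],[0,0,0],[0,0,0],[0,0,-0.05],[0,0,-0.1],[0,0,-0.15],[0,0,-0.168],[0,0,-0.168],[0,0,-0.168],[0,0,-0.168]], grip=[0,0,0,0,0,0,0,0,0,0])

```text
time_s: 3.9
eef_pos: [0.5954, -0.0363, 0.1481]
eef_rot: [-0.0, -0.039, 0.999, 0.0]
wrist_force: [-0.5, 0.9, -1.2]
opening: 0.128
grasp_force: 58.9
```

```bash
cat > chk.py <<'E'
from h import *
from bench import readout,vision
np.set_printoptions(precision=4,suppress=True)
o=readout.get_obs(); c=vision.camera("wrist"); T=tool(o)@c["hand_eye"]; P=cloud(c,T); H=hsv(c)
cv2.imwrite("pics/chk.png",c["color"][:,:,::-1]); print("t",o["time_s"],o["eef_pos"],o["opening"],o["grasp_force"],o["wrist_force"])
for b in blobs(orange(c),100):
    q=P[b[:,1],b[:,0]]; h=np.percentile(q[:,2],92); t=b[abs(q[:,2]-h)<.004]; print("or",b.mean(0).round(),len(b),"top h",h.round(4),rect(onplane(c,t,h,T)) if len(t)>30 else "")
blk=cv2.inRange(H,(0,0,0),(179,255,60))&(((P[...,2]>.03)&(P[...,2]<.046))*255).astype(np.uint8)
for b in blobs(blk,300):
    print("blk",b.mean(0).round(),len(b),np.median(P[b[:,1],b[:,0]],0),rect(onplane(c,b,.038,T)))
E
python3 chk.py
```

```text
t 3.9 [ 0.5954 -0.0363  0.1481] 0.1275744664076154 58.908973932266235 [-0.4879  0.9222 -1.1698]
or [290.  21.] 1227 top h 0.0551 (array([ 0.4666, -0.0644]), 23.826446533203125, 12.045768737792969, np.float64(-0.2451711425849128))
or [419.  22.] 984 top h 0.0552 (array([0.4617, 0.0053]), 23.884206771850586, 11.547127723693848, np.float64(-0.08613208913339676))
or [569.  30.] 1153 top h 0.0554 (array([0.4559, 0.0901]), 33.102455139160156, 11.341672897338867, np.float64(0.299981427953238))
or [322. 321.] 3637 top h 0.1531 (array([ 0.5933, -0.0362]), 44.837623596191406, 11.81650161743164, np.float64(0.0788275126388791))
blk [133. 241.] 4417 [ 0.6055 -0.1651  0.0384] (array([ 0.6077, -0.1655]), 63.043487548828125, 37.13056182861328, np.float64(0.07742367720451426))
blk [194. 241.] 4624 [ 0.6023 -0.1223  0.0385] (array([ 0.6043, -0.1225]), 62.5994873046875, 37.111793518066406, np.float64(0.0830560132386795))
blk [254. 239.] 4315 [ 0.5969 -0.0814  0.0385] (array([ 0.6005, -0.0798]), 62.75730514526367, 36.88644790649414, np.float64(0.08278356353678618))
blk [321. 209.] 1236 [ 0.573  -0.0386  0.0385] (array([ 0.5734, -0.0386]), 36.41386413574219, 14.884389877319336, np.float64(-1.4917381760832384))
blk [614. 258.] 2002 [0.5914 0.175  0.0388] (array([0.5968, 0.1764]), 98.15404510498047, 14.872720718383789, np.float64(0.04997944430897627))
blk [ 75. 242.] 4136 [ 0.6095 -0.2077  0.0384] (array([ 0.6111, -0.2083]), 62.81743621826172, 37.237789154052734, np.float64(0.0887385332146362))
blk [142. 385.] 428 [ 0.735  -0.1759  0.0308] (array([ 0.7251, -0.1699]), 41.613643646240234, 18.981704711914062, np.float64(-0.879140834556992))
```

View pics/chk.png

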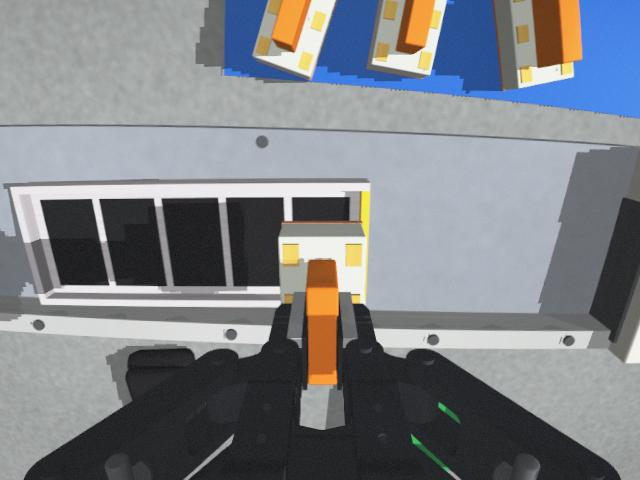

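Rib held at (322,321) px is 3.7 mm short in x of place 1; correcting while setting down.

>>> play_rows(xyz=[[-3.7,0,20],[-3.7,-0.1,45],[-3.7,-0.1,57],[-3.7,-0.1,62.5],[-3.7,-0.1,62.5],[-3.7,-0.1,62.5],[-3.7,-0.1,62.5],[-3.7,-0.1,62.5],[-3.7,0,40],[-3.7,0,0]], rot=[[0,0,0],[0,0,0],[0,0,0],[0,0,0],[0,0,0],[0,0,0],[0,0,0],[0,0,0],[0,0,0],[0,0,0]], grip=[0,0,0,0,0,0.35,0.35,0.35,0.35,0.35])

```text
time_s: 5.2
eef_pos: [0.5978, -0.0353, 0.1471]
eef_rot: [-0.002, -0.04, 0.999, 0.001]
wrist_force: [1.0, -0.6, 0.2]
opening: 0.349
grasp_force: 0.0
```

```bash
python3 chk.py; python3 - <<'E'
from h import *
from bench import readout
o=readout.get_obs(); print(goto([.447,.09,.13],.29,o),goto([.452,.006,.13],-.085,o),goto([.458,-.063,.13],-.25,o))
E
```

```text
t 5.2 [ 0.5978 -0.0353  0.1471] 0.3491712177797047 0.0 [ 1.0083 -0.6005  0.1695]
or [287.  19.] 1117 top h 0.0552 (array([ 0.4678, -0.065 ]), 21.512922286987305, 12.085302352905273, np.float64(-0.2509747032324139))
or [417.  20.] 897 top h 0.0553 (array([0.4628, 0.0053]), 21.639806747436523, 11.426868438720703, np.float64(-0.08966956600934939))
or [569.  28.] 1085 top h 0.0553 (array([0.4569, 0.0905]), 31.137537002563477, 11.117445945739746, np.float64(0.29960076236492483))
or [322. 270.] 1751 top h 0.0909 (array([ 0.598, -0.035]), 44.13319778442383, 11.147296905517578, np.float64(0.0896883329726561))
blk [128. 241.] 3949 [ 0.6075 -0.1673  0.0385] (array([ 0.6089, -0.1679]), 61.320743560791016, 34.368228912353516, np.float64(0.0902390580413277))
blk [190. 240.] 4285 [ 0.6035 -0.124   0.0385] (array([ 0.6055, -0.1242]), 60.68448257446289, 35.236995697021484, np.float64(0.08010452334870721))
blk [254. 240.] 4676 [ 0.5998 -0.0804  0.0385] (array([ 0.602 , -0.0806]), 61.59797286987305, 36.906829833984375, np.float64(0.08203113730505462))
blk [617. 258.] 1138 [0.5917 0.175  0.042 ] (array([0.5974, 0.1795]), 95.49495697021484, 9.086823463439941, np.float64(0.04657902868300057))
blk [ 68. 241.] 3564 [ 0.6113 -0.2108  0.0384] (array([ 0.6129, -0.2113]), 61.71816635131836, 32.75855255126953, np.float64(0.07912965658692706))
(array([144.2, 138.2,  23.2]), array([-0.003,  0.006, -0.21 ])) (array([146. ,  54. ,  23.4]), array([-0.002,  0.006,  0.165])) (array([145.5, -15.2,  23.6]), array([-0.001,  0.006,  0.33 ]))
```

>>> play_rows(xyz=[[20,18,5],[45,45,10],[75,75,15],[105,103,20],[130,125,23],[142,137,23],[142,137,23],[142,137,23],[142,137,23],[142,137,23]], rot=[[0,0,-0.05],[0,0,-0.1],[0,0,-0.15],[0,0,-0.2],[0,0,-0.21],[0,0,-0.21],[0,0,-0.21],[0,0,-0.21],[0,0,-0.21],[0,0,-0.21]], grip=[0.5,0.5,0.5,0.5,0.5,0.5,0.5,0.5,0.5,0.5])

```text
time_s: 6.5
eef_pos: [0.4472, 0.0891, 0.1253]
eef_rot: [0.0, -0.144, 0.99, -0.0]
wrist_force: [0.3, 0.2, -0.0]
opening: 0.505
grasp_force: 0.0
```

```bash
cat >> chk.py <<'E'
import sys
# pick the rib nearest the TCP standing at mat height: move needed to grasp it
best=None
for b in blobs(orange(c),300):
    q=P[b[:,1],b[:,0]]; t=b[abs(q[:,2]-.0545)<.004]
    if len(t)<200: continue
    r=rect(onplane(c,t,.054,T)); d=np.hypot(*(r[0]-o["eef_pos"][:2]))
    if best is None or d<best[0]: best=(d,r)
if best and best[0]<.05: print("GRASP",best[1],goto([*best[1][0],.049],best[1][3],o))
E
python3 chk.py
```

```text
t 6.5 [0.4472 0.0891 0.1253] 0.5048305914246228 0.0 [ 0.2912  0.1724 -0.0404]
or [ 72. 195.] 2185 top h 0.0548 (array([ 0.4554, -0.0604]), 45.062049865722656, 13.342238426208496, np.float64(-0.2634056734106309))
or [185. 223.] 1988 top h 0.0549 (array([0.4502, 0.0073]), 44.240142822265625, 12.67151927947998, np.float64(-0.07088775557962013))
or [319. 258.] 1360 top h 0.0549 (array([0.4496, 0.0888]), 43.75893020629883, 10.620532035827637, np.float64(0.2962877566793527))
or [ 70. 413.] 1128 top h 0.0902 (array([ 0.5819, -0.0375]), 25.479944229125977, 11.358363151550293, np.float64(-0.5469298643811289))
blk [  7. 370.] 893 [ 0.6077 -0.11    0.0383] (array([ 0.6052, -0.1085]), 61.24694061279297, 15.212924003601074, np.float64(-0.05143389644880969))
blk [ 41. 373.] 2326 [ 0.5976 -0.0832  0.0383] (array([ 0.6025, -0.0805]), 60.29489517211914, 36.723262786865234, np.float64(0.0636626952495869))
GRASP (array([0.45  , 0.0889]), 43.991390228271484, 10.671696662902832, np.float64(0.2962845275965309)) (array([-2.6, -1. , 76.3]), array([-0.   ,  0.   , -0.007]))
```

>>> play_rows(xyz=[[-2.6,-1,25],[-2.6,-1,50],[-2.6,-1,68],[-2.6,-1,76],[-2.6,-1,76],[-2.6,-1,76],[-2.6,-1,76],[-2.6,-1,76],[-2.6,-1,76],[-2.6,-1,76]], rot=[[0,0,-0.007],[0,0,-0.007],[0,0,-0.007],[0,0,-0.007],[0,0,-0.007],[0,0,-0.007],[0,0,-0.007],[0,0,-0.007],[0,0,-0.007],[0,0,-0.007]], grip=[0.45,0.45,0.45,0.45,0.45,0,0,0,0,0])

```text
time_s: 7.8
eef_pos: [0.4504, 0.0893, 0.0502]
eef_rot: [0.001, -0.148, 0.989, -0.0]
wrist_force: [-0.7, -0.9, 6.2]
opening: 0.129
grasp_force: 59.5
```

```bash
cat > g.py <<'E'
from h import *
from bench import readout
import sys
a=[float(s) for s in sys.argv[1:]]
o=readout.get_obs(); print(o["eef_pos"],o["opening"],o["grasp_force"],o["wrist_force"]); print(goto(a[:3],a[3],o))
E
python3 g.py .6005 -.0796 .15 .0805
```

```text
[0.450355   0.08931414 0.05018462] 0.128621925200544 59.538055658340454 [-0.66797119 -0.9497727   6.22124251]
(array([ -94.3, -205.5,  -99.5]), array([-0.001,  0.002,  0.217]))
```

>>> play_rows(xyz=[[0,0,-40],[0,0,-80],[-8,-18,-100],[-22,-50,-100],[-42,-92,-100],[-62,-135,-100],[-80,-175,-100],[-91,-198,-100],[-96,-205,-100],[-96,-205,-100]], rot=[[0,0,0],[0,0,0],[0,0,0.03],[0,0,0.07],[0,0,0.11],[0,0,0.15],[0,0,0.19],[0,0,0.217],[0,0,0.217],[0,0,0.217]], grip=[0,0,0,0,0,0,0,0,0,0])

```text
time_s: 9.05
eef_pos: [0.6008, -0.0781, 0.1488]
eef_rot: [-0.001, -0.04, 0.999, 0.0]
wrist_force: [0.0, 0.4, -1.3]
opening: 0.127
grasp_force: 58.7
```

```bash
cat >> chk.py <<'E'
if len(sys.argv)>1:
    # held rib vs target place (place k on boat, argv: x y yaw)
    tx,ty,tw=map(float,sys.argv[1:4])
    for b in blobs(orange(c),300):
        q=P[b[:,1],b[:,0]]; h=np.percentile(q[:,2],92)
        if h>.12:
            t=b[abs(q[:,2]-h)<.004]; r=rect(onplane(c,t,h,T)); d=np.r_[tx-r[0][0],ty-r[0][1],.0905-h]
            print("PLACE",r,"tool shift",(tool(o)[:3,:3].T@d*1000).round(1),"turn",round(r[3]-tw,3))
E
python3 chk.py .6005 -.0796 .0805
```

```text
t 9.05 [ 0.6008 -0.0781  0.1488] 0.12745809072875433 58.68986785411835 [ 0.0479  0.3521 -1.2625]
or [365.  19.] 860 top h 0.0553 (array([ 0.4676, -0.0653]), 22.047344207763672, 11.17260456085205, np.float64(-0.25779798826130573))
or [495.  22.] 921 top h 0.0553 (array([0.4618, 0.0049]), 23.865795135498047, 11.452948570251465, np.float64(-0.09225190016034457))
or [400. 266.] 1790 top h 0.0909 (array([ 0.5977, -0.0353]), 43.96812057495117, 11.643033027648926, np.float64(0.08106731433941983))
or [322. 323.] 3595 top h 0.1534 (array([ 0.5996, -0.0779]), 44.684261322021484, 11.84459400177002, np.float64(0.08028944659689974))
blk [254. 237.] 4509 [ 0.6008 -0.1239  0.0385] (array([ 0.6043, -0.123 ]), 62.591793060302734, 37.12874984741211, np.float64(0.0777963283424219))
blk [319. 208.] 1510 [ 0.5782 -0.0816  0.0385] (array([ 0.5784, -0.0816]), 37.00506591796875, 17.612131118774414, np.float64(-1.4900777783673576))
blk [132. 238.] 4476 [ 0.6094 -0.2081  0.0385] (array([ 0.6115, -0.2086]), 63.00423049926758, 37.54159164428711, np.float64(0.07753786855862987))
blk [193. 238.] 4661 [ 0.6059 -0.1654  0.0385] (array([ 0.608 , -0.1656]), 62.43584442138672, 37.41557693481445, np.float64(0.08077178668220508))
PLACE (array([ 0.5996, -0.0779]), 44.684261322021484, 11.84459400177002, np.float64(0.08028944659689974)) tool shift [-0.8 -1.8 62.9] turn -0.0
```

>>> play_rows(xyz=[[-0.8,-2,20],[-0.8,-2,45],[-0.8,-2,57],[-0.8,-2,63],[-0.8,-2,63],[-0.8,-2,63],[-0.8,-2,63],[-0.8,-2,63],[-0.8,-2,40],[-0.8,-2,0]], rot=[[0,0,0],[0,0,0],[0,0,0],[0,0,0],[0,0,0],[0,0,0],[0,0,0],[0,0,0],[0,0,0],[0,0,0]], grip=[0,0,0,0,0,0.33,0.33,0.33,0.33,0.33])

```text
time_s: 10.35
eef_pos: [0.6009, -0.08, 0.1482]
eef_rot: [-0.002, -0.04, 0.999, 0.001]
wrist_force: [0.2, 0.0, 0.3]
opening: 0.328
grasp_force: 0.0
```

```bash
python3 chk.py|grep -v GRASP; python3 g.py .451 .0065 .125 -.08
```

```text
t 10.35 [ 0.6009 -0.08    0.1482] 0.32842391266515075 0.0 [0.1983 0.0026 0.2997]
or [369.  19.] 890 top h 0.0552 (array([ 0.4672, -0.0653]), 22.287647247314453, 11.478914260864258, np.float64(-0.2577097044711696))
or [498.  22.] 919 top h 0.0554 (array([0.4616, 0.005 ]), 24.005693435668945, 11.30078411102295, np.float64(-0.08462007942450533))
or [321. 271.] 1724 top h 0.0909 (array([ 0.6016, -0.0801]), 44.33182144165039, 11.200390815734863, np.float64(0.08454538607830653))
or [404. 270.] 1765 top h 0.0909 (array([ 0.5978, -0.0352]), 43.87921905517578, 11.60892105102539, np.float64(0.08130001636204387))
blk [193. 241.] 4261 [ 0.6071 -0.1667  0.0385] (array([ 0.6088, -0.1671]), 60.88166427612305, 35.42843246459961, np.float64(0.08103324252222355))
blk [257. 241.] 4611 [ 0.6037 -0.1232  0.0386] (array([ 0.6056, -0.1234]), 61.19566345214844, 36.914344787597656, np.float64(0.08190593544430724))
blk [131. 241.] 3922 [ 0.6109 -0.2103  0.0385] (array([ 0.6126, -0.2106]), 60.986934661865234, 34.09774398803711, np.float64(0.08598755438761163))
[ 0.60472957 -0.08113054  0.15552565] 0.327544172440364 0.0 [3.76804577 0.00569186 4.90149243]
(array([146.4,  99.8,  29.4]), array([-0.002,  0.006,  0.16 ]))
```

>>> play_rows(xyz=[[20,13,5],[45,32,10],[75,53,15],[105,73,20],[130,90,25],[146,100,29],[146,100,29],[146,100,29],[146,100,29],[146,100,29]], rot=[[0,0,0.04],[0,0,0.08],[0,0,0.12],[0,0,0.16],[0,0,0.16],[0,0,0.16],[0,0,0.16],[0,0,0.16],[0,0,0.16],[0,0,0.16]], grip=[0.45,0.45,0.45,0.45,0.45,0.45,0.45,0.45,0.45,0.45])

```text
time_s: 11.65
eef_pos: [0.4493, 0.0072, 0.1204]
eef_rot: [0.0, 0.04, 0.999, -0.0]
wrist_force: [0.9, 0.1, -0.4]
opening: 0.45
grasp_force: 0.0
```

```bash
python3 chk.py
```

```text
t 11.65 [0.4493 0.0072 0.1204] 0.4504432331941559 0.0 [ 0.9435  0.1476 -0.36  ]
or [320. 262.] 1557 top h 0.055 (array([0.4501, 0.0067]), 43.36873245239258, 11.02579402923584, np.float64(-0.0797106751129979))
or [207. 275.] 1867 top h 0.0548 (array([ 0.4553, -0.0612]), 44.46974182128906, 12.290575981140137, np.float64(-0.26366826109411257))
blk [563. 391.] 747 [0.5682 0.1741 0.0385] (array([0.5715, 0.176 ]), 57.3331184387207, 14.421906471252441, np.float64(0.049147427011354106))
blk [176. 470.] 464 [ 0.6252 -0.1226  0.0383] (array([ 0.6253, -0.1215]), 36.6244010925293, 20.015384674072266, np.float64(-0.7431072984450444))
GRASP (array([0.4506, 0.0066]), 43.59319305419922, 11.082868576049805, np.float64(-0.07971174037743367)) (array([-1.3, -0.4, 71.4]), array([-0.   ,  0.   , -0.001]))
```

>>> play_rows(xyz=[[-1.3,-0.4,25],[-1.3,-0.4,48],[-1.3,-0.4,64],[-1.3,-0.4,71],[-1.3,-0.4,71],[-1.3,-0.4,71],[-1.3,-0.4,71],[-1.3,-0.4,71],[-1.3,-0.4,71],[-1.3,-0.4,71]], rot=[[0,0,0],[0,0,0],[0,0,0],[0,0,0],[0,0,0],[0,0,0],[0,0,0],[0,0,0],[0,0,0],[0,0,0]], grip=[0.45,0.45,0.45,0.45,0.45,0,0,0,0,0])

```text
time_s: 12.95
eef_pos: [0.4507, 0.0068, 0.05]
eef_rot: [0.001, 0.04, 0.999, -0.0]
wrist_force: [-0.5, -0.5, 5.3]
opening: 0.127
grasp_force: 60.1
```

```bash
python3 g.py .6043 -.1229 .15 .0805
```

```text
[0.45065441 0.00682578 0.05001354] 0.12686446850389818 60.13173758983612 [-0.53473468 -0.46466132  5.34206431]
(array([-163.6, -117.1,  -99.7]), array([-0.   ,  0.001, -0.16 ]))
```

>>> play_rows(xyz=[[0,0,-40],[0,0,-80],[-15,-10,-100],[-40,-28,-100],[-75,-53,-100],[-110,-79,-100],[-140,-100,-100],[-157,-113,-100],[-164,-118,-100],[-164,-118,-100]], rot=[[0,0,0],[0,0,0],[0,0,-0.03],[0,0,-0.06],[0,0,-0.09],[0,0,-0.12],[0,0,-0.15],[0,0,-0.16],[0,0,-0.16],[0,0,-0.16]], grip=[0,0,0,0,0,0,0,0,0,0])

```text
time_s: 14.2
eef_pos: [0.6036, -0.1234, 0.1488]
eef_rot: [-0.0, -0.04, 0.999, 0.0]
wrist_force: [-0.3, -0.2, -1.0]
opening: 0.127
grasp_force: 59.1
```

```bash
python3 chk.py .6043 -.1231 .0805
```

```text
t 14.2 [ 0.6036 -0.1234  0.1488] 0.12662871312352192 59.136430621147156 [-0.3346 -0.1816 -1.0216]
or [449.  20.] 937 top h 0.0553 (array([ 0.4665, -0.0657]), 24.078649520874023, 11.551936149597168, np.float64(-0.2577717561245674))
or [400. 268.] 1800 top h 0.0909 (array([ 0.6018, -0.0804]), 44.167236328125, 11.798139572143555, np.float64(0.08244951158992775))
or [481. 267.] 1692 top h 0.0909 (array([ 0.5975, -0.0359]), 44.09407424926758, 11.949512481689453, np.float64(0.09616502423043105))
or [322. 324.] 3595 top h 0.1536 (array([ 0.603 , -0.1232]), 44.33498001098633, 11.822099685668945, np.float64(0.07943188375875887))
blk [196. 239.] 4658 [ 0.6092 -0.2083  0.0385] (array([ 0.6113, -0.2085]), 62.512699127197266, 37.331329345703125, np.float64(0.08083355537473813))
blk [256. 237.] 4297 [ 0.6034 -0.1675  0.0385] (array([ 0.6076, -0.1658]), 62.6786994934082, 37.14436721801758, np.float64(0.07730697249211982))
blk [323. 209.] 1504 [ 0.5815 -0.1244  0.0386] (array([ 0.5821, -0.1243]), 36.61937713623047, 18.334482192993164, np.float64(-1.4906861858407652))
PLACE (array([ 0.603 , -0.1232]), 44.33498001098633, 11.822099685668945, np.float64(0.07943188375875887)) tool shift [-1.4 -0.1 63.1] turn -0.001
```

>>> play_rows(xyz=[[-1.3,0,20],[-1.3,0,45],[-1.3,0,57],[-1.3,0,63],[-1.3,0,63],[-1.3,0,63],[-1.3,0,63],[-1.3,0,63],[-1.3,0,40],[-1.3,0,0]], rot=[[0,0,0],[0,0,0],[0,0,0],[0,0,0],[0,0,0],[0,0,0],[0,0,0],[0,0,0],[0,0,0],[0,0,0]], grip=[0,0,0,0,0,0.33,0.33,0.33,0.33,0.33])

```text
time_s: 15.5
eef_pos: [0.604, -0.1231, 0.1481]
eef_rot: [-0.002, -0.04, 0.999, 0.001]
wrist_force: [0.7, -0.3, 0.2]
opening: 0.332
grasp_force: 0.0
```

```bash
python3 chk.py|grep -v GRASP; python3 g.py .4565 -.061 .125 -.26
```

```text
t 15.5 [ 0.604  -0.1231  0.1481] 0.3324835895443764 0.0 [ 0.6957 -0.3016  0.1621]
or [449.  20.] 928 top h 0.0552 (array([ 0.4664, -0.0653]), 23.819721221923828, 11.747867584228516, np.float64(-0.26048804727839414))
or [401. 271.] 1837 top h 0.091 (array([ 0.6017, -0.0803]), 43.931846618652344, 11.518980026245117, np.float64(0.08094426797467968))
or [481. 270.] 1659 top h 0.0909 (array([ 0.598 , -0.0356]), 44.054141998291016, 11.893023490905762, np.float64(0.10209028301737))
or [321. 272.] 1773 top h 0.0909 (array([ 0.6056, -0.1233]), 43.9201774597168, 11.352706909179688, np.float64(0.0888198678188028))
blk [257. 241.] 4644 [ 0.607  -0.1662  0.0385] (array([ 0.6092, -0.1663]), 61.90129089355469, 36.931392669677734, np.float64(0.0799718063802588))
blk [193. 241.] 4278 [ 0.6107 -0.2097  0.0385] (array([ 0.6127, -0.21  ]), 61.02445983886719, 35.38408279418945, np.float64(0.08115935984459566))
blk [281. 408.] 339 [ 0.7568 -0.1449  0.0309] (array([ 0.7485, -0.1435]), 32.55889129638672, 11.615694999694824, np.float64(0.10198887483648678))
[ 0.60776371 -0.12441767  0.15558367] 0.3278872052457237 0.0 [ 3.63396555 -0.6335782   3.69475369]
(array([145.9,  75.5,  29.5]), array([-0.002,  0.006,  0.34 ]))
```

>>> play_rows(xyz=[[20,10,5],[45,24,10],[75,40,15],[105,55,20],[130,68,25],[144,75,27],[144,75,27],[144,75,27],[144,75,27],[144,75,27]], rot=[[0,0,0.06],[0,0,0.12],[0,0,0.18],[0,0,0.24],[0,0,0.3],[0,0,0.34],[0,0,0.34],[0,0,0.34],[0,0,0.34],[0,0,0.34]], grip=[0.45,0.45,0.45,0.45,0.45,0.45,0.45,0.45,0.45,0.45])

```text
time_s: 16.8
eef_pos: [0.4562, -0.0606, 0.1224]
eef_rot: [0.0, 0.129, 0.992, -0.0]
wrist_force: [-0.4, 0.6, -1.4]
opening: 0.448
grasp_force: 0.0
```

```bash
python3 chk.py
```

```text
t 16.8 [ 0.4562 -0.0606  0.1224] 0.44829208087907463 0.0 [-0.3707  0.5877 -1.4224]
or [318. 259.] 1579 top h 0.055 (array([ 0.4554, -0.062 ]), 44.16201400756836, 11.103873252868652, np.float64(-0.2554595996661613))
blk [188. 462.] 937 [ 0.6003 -0.2076  0.0383] (array([ 0.6005, -0.2092]), 46.64115524291992, 23.72690200805664, np.float64(-0.9964215886950925))
GRASP (array([ 0.4558, -0.0622]), 44.38169860839844, 11.159104347229004, np.float64(-0.2554594665081069)) (array([ 0.1, -1.7, 73.4]), array([-0.   ,  0.   , -0.004]))
```

>>> play_rows(xyz=[[0,-1.7,25],[0,-1.7,48],[0,-1.7,66],[0,-1.7,73],[0,-1.7,73],[0,-1.7,73],[0,-1.7,73],[0,-1.7,73],[0,-1.7,73],[0,-1.7,73]], rot=[[0,0,0],[0,0,0],[0,0,0],[0,0,0],[0,0,0],[0,0,0],[0,0,0],[0,0,0],[0,0,0],[0,0,0]], grip=[0.45,0.45,0.45,0.45,0.45,0,0,0,0,0])

```text
time_s: 18.1
eef_pos: [0.4561, -0.0623, 0.0501]
eef_rot: [0.001, 0.13, 0.992, -0.0]
wrist_force: [-1.0, 0.4, 7.2]
opening: 0.127
grasp_force: 59.6
```

```bash
python3 g.py .6077 -.1658 .15 .0805
```

```text
[ 0.45605465 -0.06229455  0.050103  ] 0.1270785173301145 59.64748799800873 [-0.99662555  0.37169552  7.19584682]
(array([-173.3,  -61.1,  -99.6]), array([-0.001,  0.002, -0.34 ]))
```

>>> play_rows(xyz=[[0,0,-40],[0,0,-80],[-15,-5,-100],[-40,-14,-100],[-75,-26,-100],[-110,-39,-100],[-145,-51,-100],[-165,-58,-100],[-174,-61,-100],[-174,-61,-100]], rot=[[0,0,0],[0,0,0],[0,0,-0.06],[0,0,-0.12],[0,0,-0.18],[0,0,-0.24],[0,0,-0.3],[0,0,-0.34],[0,0,-0.34],[0,0,-0.34]], grip=[0,0,0,0,0,0,0,0,0,0])

```text
time_s: 19.35
eef_pos: [0.6075, -0.1654, 0.1488]
eef_rot: [-0.0, -0.04, 0.999, 0.0]
wrist_force: [-1.1, 0.4, -0.8]
opening: 0.125
grasp_force: 58.7
```

```bash
python3 chk.py .6078 -.1659 .0805
```

```text
t 19.35 [ 0.6075 -0.1654  0.1488] 0.12498619021513098 58.685436844825745 [-1.1452  0.3631 -0.7855]
or [398. 267.] 1806 top h 0.0909 (array([ 0.6054, -0.1234]), 43.5502815246582, 11.721296310424805, np.float64(0.0846541096298088))
or [475. 267.] 1755 top h 0.0909 (array([ 0.6016, -0.0807]), 43.864906311035156, 11.852208137512207, np.float64(0.07602853033320578))
or [553. 266.] 1591 top h 0.0909 (array([ 0.5975, -0.036 ]), 43.989620208740234, 11.921405792236328, np.float64(0.09006015187272332))
or [322. 324.] 3602 top h 0.1535 (array([ 0.6065, -0.1652]), 45.16255187988281, 11.82459545135498, np.float64(0.07904689053367431))
blk [255. 237.] 4334 [ 0.6071 -0.2101  0.0385] (array([ 0.6111, -0.2086]), 63.14963150024414, 37.20472717285156, np.float64(0.08414392286635541))
blk [321. 208.] 1570 [ 0.585  -0.1673  0.0386] (array([ 0.5853, -0.1673]), 37.007083892822266, 18.30559539794922, np.float64(-1.4911693831310462))
blk [319. 408.] 1411 [ 0.7591 -0.1551  0.0309] (array([ 0.7526, -0.155 ]), 44.559547424316406, 33.19571304321289, np.float64(0.07699227007505671))
PLACE (array([ 0.6065, -0.1652]), 45.16255187988281, 11.82459545135498, np.float64(0.07904689053367431)) tool shift [-1.3 -0.9 63. ] turn -0.001
```

>>> play_rows(xyz=[[-1.3,-0.9,20],[-1.3,-0.9,45],[-1.3,-0.9,57],[-1.3,-0.9,63],[-1.3,-0.9,63],[-1.3,-0.9,63],[-1.3,-0.9,63],[-1.3,-0.9,63],[-1.3,-0.9,40],[-1.3,-0.9,0]], rot=[[0,0,0],[0,0,0],[0,0,0],[0,0,0],[0,0,0],[0,0,0],[0,0,0],[0,0,0],[0,0,0],[0,0,0]], grip=[0,0,0,0,0,0.33,0.33,0.33,0.33,0.33])

```text
time_s: 20.65
eef_pos: [0.6079, -0.1659, 0.1481]
eef_rot: [-0.002, -0.04, 0.999, 0.001]
wrist_force: [0.4, 0.4, 0.5]
opening: 0.333
grasp_force: 0.0
```

```bash
python3 chk.py; python3 g.py .443 -.3435 .2 -1.59;python3 g.py .443 -.3435 .2 1.55
```

```text
t 20.65 [ 0.6079 -0.1659  0.1481] 0.3325406278623059 0.0 [0.3804 0.3512 0.522 ]
or [320. 271.] 1775 top h 0.091 (array([ 0.6092, -0.1661]), 44.44525146484375, 11.247411727905273, np.float64(0.0698933062614493))
or [400. 270.] 1830 top h 0.0909 (array([ 0.6053, -0.1233]), 44.533809661865234, 11.627077102661133, np.float64(0.09138449194854914))
or [478. 270.] 1836 top h 0.0909 (array([ 0.6019, -0.0811]), 44.346885681152344, 12.927553176879883, np.float64(0.0798254823231157))
or [555. 269.] 1552 top h 0.0909 (array([ 0.5978, -0.0357]), 44.03167724609375, 12.644039154052734, np.float64(0.11814569892588755))
blk [257. 241.] 4626 [ 0.6107 -0.2089  0.0385] (array([ 0.6124, -0.2092]), 61.71434783935547, 36.88852310180664, np.float64(0.08075032326829468))
blk [311. 402.] 2466 [ 0.7517 -0.1618  0.031 ] (array([ 0.7468, -0.163 ]), 56.43390655517578, 45.85042190551758, np.float64(0.15566509466649414))
[ 0.61155761 -0.16742837  0.15565468] 0.33187999698990683 0.0 [ 4.16234149 -0.47349673  4.50112469]
(array([ 181.9, -162.1,  -44.8]), array([0.002, 0.007, 1.67 ]))
[ 0.61155761 -0.16742837  0.15565468] 0.33187999698990683 0.0 [ 4.16234149 -0.47349673  4.50112469]
(array([ 181.9, -162.1,  -44.8]), array([-0.007,  0.002, -1.47 ]))
```

All four modules are within about 2 mm of their places. Next is the stick.

>>> play_rows(xyz=[[0,0,-30],[20,-20,-45],[50,-45,-45],[80,-72,-45],[110,-100,-45],[140,-127,-45],[165,-148,-45],[178,-160,-45],[182,-162,-45],[182,-162,-45]], rot=[[0,0,0],[0,0,0.18],[0,0,0.36],[0,0,0.54],[0,0,0.72],[0,0,0.9],[0,0,1.08],[0,0,1.26],[0,0,1.44],[0,0,1.62]], grip=[0.33,0.6,0.6,0.6,0.6,0.6,0.6,0.6,0.6,0.6])

```text
time_s: 21.95
eef_pos: [0.4404, -0.343, 0.1944]
eef_rot: [0.0, 0.699, 0.716, -0.0]
wrist_force: [0.6, 0.5, -0.4]
opening: 0.601
grasp_force: 0.0
```

```bash
cat > st.py <<'E'
from h import *
from bench import readout,vision
np.set_printoptions(precision=4,suppress=True)
o=readout.get_obs(); c=vision.camera("wrist"); T=tool(o)@c["hand_eye"]; P=cloud(c,T); H=hsv(c)
cv2.imwrite("pics/stick.png",c["color"][:,:,::-1]); print("t",o["time_s"],o["eef_pos"],o["eef_rot"],o["opening"],o["grasp_force"],o["wrist_force"])
red=cv2.inRange(H,(0,170,100),(4,255,255))|cv2.inRange(H,(175,170,100),(179,255,255))
for b in blobs(red,200):
    q=P[b[:,1],b[:,0]]; h=np.percentile(q[:,2],90); t=b[abs(q[:,2]-h)<.004]; r=rect(onplane(c,t,h,T)); y=r[3]-np.pi/2 if r[3]>0 else r[3]+np.pi/2
    print("red",b.mean(0).round(),len(b),h.round(4),r,"stick yaw",y,"GO",goto([*r[0],.070],y-np.pi/2,o))
E
python3 st.py
```

```text
t 21.95 [ 0.4404 -0.343   0.1944] [ 0.0002  0.6986  0.7155 -0.    ] 0.6009780271778548 0.0 [ 0.5513  0.5391 -0.4042]
red [327. 233.] 2191 0.071 (array([ 0.4436, -0.3453]), 60.03339767456055, 17.853973388671875, np.float64(1.5546193542273739)) stick yaw -0.016176972567522707 GO (array([ -2.3,   3.2, 124.4]), array([0.  , 0.  , 0.04]))
```

View pics/stick.png

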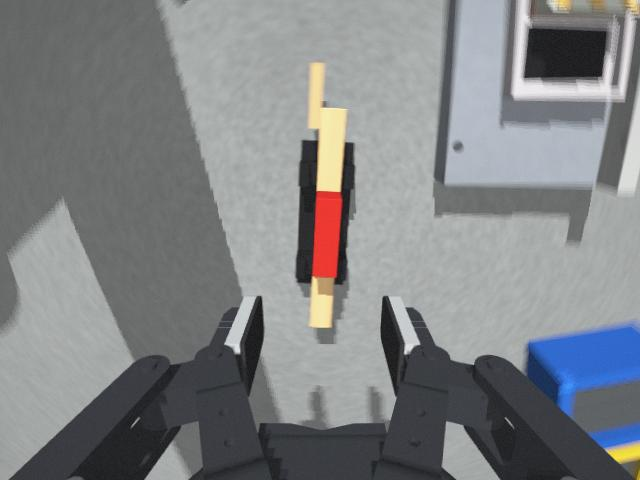

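The picture shows the handle at (327,233), with the toe toward the top-left at (317,95). Gripping it now.

>>> play_rows(xyz=[[-2.3,3.2,40],[-2.3,3.2,80],[-2.3,3.2,110],[-2.3,3.2,125],[-2.3,3.2,125],[-2.3,3.2,125],[-2.3,3.2,125],[-2.3,3.2,125],[-2.3,3.2,125],[-2.3,3.2,125]], rot=[[0,0,0.04],[0,0,0.04],[0,0,0.04],[0,0,0.04],[0,0,0.04],[0,0,0.04],[0,0,0.04],[0,0,0.04],[0,0,0.04],[0,0,0.04]], grip=[0.6,0.6,0.6,0.6,0.6,0,0,0,0,0])

```text
time_s: 23.25
eef_pos: [0.4449, -0.3456, 0.0709]
eef_rot: [0.001, 0.71, 0.704, -0.0]
wrist_force: [-0.5, 0.4, 6.6]
opening: 0.195
grasp_force: 60.0
```

```bash
python3 - <<'E'
from h import *
from bench import readout,vision
np.set_printoptions(precision=4,suppress=True)
o=readout.get_obs(); print(o["eef_pos"],o["eef_rot"],o["opening"],o["grasp_force"],o["wrist_force"])
# boat pose, from rib tops in top camera, plus fence line again
c=vision.camera("top");P=cloud(c)
M=[rect(onplane(c,b[P[b[:,1],b[:,0],2]>.083],.090)) for b in blobs(orange(c),30) if (P[b[:,1],b[:,0],2]>.083).sum()>20]
for m in M: print(m)
np.savez("top1.npz",**c)
# lip: white pixels outline around boat, z ~.048
m=((P[...,2]>.0425)&(P[...,2]<.0515)); m[:160]=0;m[240:]=0;m[:,:300]=0;m[:,470:]=0
b=max(blobs((m*255).astype(np.uint8),100),key=len); r=rect(onplane(c,b,.048)); print("boat outline",r)
E
```

```text
[ 0.4449 -0.3456  0.0709] [ 0.0014  0.7102  0.704  -0.0001] 0.19468605296379565 60.039929151535034 [-0.4512  0.3846  6.5605]
(array([ 0.6078, -0.1651]), 42.73766326904297, 13.597192764282227, np.float64(0.057909855337284544))
(array([ 0.6045, -0.1218]), 42.785606384277344, 13.005231857299805, np.float64(0.09611208558138751))
(array([ 0.6006, -0.0787]), 40.998905181884766, 11.177234649658203, np.float64(0.06554662372708742))
(array([ 0.5967, -0.0342]), 42.63559341430664, 10.083734512329102, np.float64(0.07931788381934668))
boat outline (array([ 0.6033, -0.1221]), 234.85816955566406, 88.11882019042969, np.float64(-1.4883757105027962))
```

```bash
python3 g.py .5826 -.3769 .135 -1.511
```

```text
[ 0.44483702 -0.34552896  0.07089183] 0.19576412431872361 60.04013657569885 [-0.19482022  0.38832755  5.73218534]
(array([-30.3, 138.1, -63.8]), array([ 0.002,  0.002, -0.069]))
```

>>> play_rows(xyz=[[0,0,-20],[0,0,-45],[-2,10,-64],[-7,30,-64],[-13,60,-64],[-20,90,-64],[-26,118,-64],[-30,134,-64],[-30,138,-64],[-30,138,-64]], rot=[[0,0,0],[0,0,0],[0,0,0],[0,0,-0.02],[0,0,-0.04],[0,0,-0.06],[0,0,-0.069],[0,0,-0.069],[0,0,-0.069],[0,0,-0.069]], grip=[0,0,0,0,0,0,0,0,0,0])

```text
time_s: 24.55
eef_pos: [0.5813, -0.3755, 0.133]
eef_rot: [-0.0, 0.685, 0.728, -0.0]
wrist_force: [0.0, -0.1, -0.3]
opening: 0.191
grasp_force: 59.1
```

```bash
cat > sv.py <<'E'
from h import *
from bench import readout,vision
np.set_printoptions(precision=4,suppress=True)
o=readout.get_obs(); T0=tool(o); yt=np.arctan2(T0[1,0],T0[0,0])-np.pi/2
print("t",o["time_s"],"tcp",o["eef_pos"],"tool stick-yaw",yt.round(4),"open",o["opening"].round(3),"grip",round(o["grasp_force"],1),"F",o["wrist_force"],"tau",o["torque"])
c=vision.camera("wrist"); T=T0@c["hand_eye"]; P=cloud(c,T); H=hsv(c); cv2.imwrite("pics/sv.png",c["color"][:,:,::-1])
wood=cv2.inRange(H,(8,50,120),(24,175,255)); 
hu=o["eef_pos"][2]-.0509   # stick underside
wood&=((abs(P[...,2]-(hu+.0215))<.007)*255).astype(np.uint8)
B=blobs(wood,150)
for b in B:
    q=P[b[:,1],b[:,0]]; print("wood",len(b),b.mean(0).round(),"h",np.percentile(q[:,2],[10,50,90]))
    S=(onplane(c,b,hu+.024,T)-T0[:3,3])@T0[:3,:3]; print("   in tool at bar-top height x(fwd) %.4f..%.4f y %.4f..%.4f"%(S[:,0].min(),S[:,0].max(),S[:,1].min(),S[:,1].max()), rect(S))
E
python3 sv.py
```

```text
Traceback (most recent call last):
  File "sv.py", line 5, in <module>
    print("t",o["time_s"],"tcp",o["eef_pos"],"tool stick-yaw",yt.round(4),"open",o["opening"].round(3),"grip",round(o["grasp_force"],1),"F",o["wrist_force"],"tau",o["torque"])
                                                                                 ^^^^^^^^^^^^^^^^^^
AttributeError: 'float' object has no attribute 'round'
```

```bash
sed -i 's/o\["opening"\].round(3)/round(o["opening"],3)/' sv.py; python3 sv.py
```

```text
t 24.55 tcp [ 0.5813 -0.3755  0.133 ] tool stick-yaw 0.0603 open 0.191 grip 59.1 F [ 0.0289 -0.0862 -0.2599] tau [-0.0679 -0.026   0.0289]
wood 7837 [312. 143.] h [0.1014 0.106  0.107 ]
   in tool at bar-top height x(fwd) 0.0288..0.1180 y -0.0165..0.0090 (array([ 0.0734, -0.0036]), 89.31298065185547, 25.365779876708984, np.float64(-0.006561096819574175))
wood 1103 [321. 411.] h [0.1054 0.106  0.1067]
   in tool at bar-top height x(fwd) -0.0780..-0.0545 y -0.0089..0.0085 (array([-0.0662, -0.0002]), 23.55923843383789, 17.18778419494629, np.float64(-0.011908990604561964))
```

View pics/sv.png

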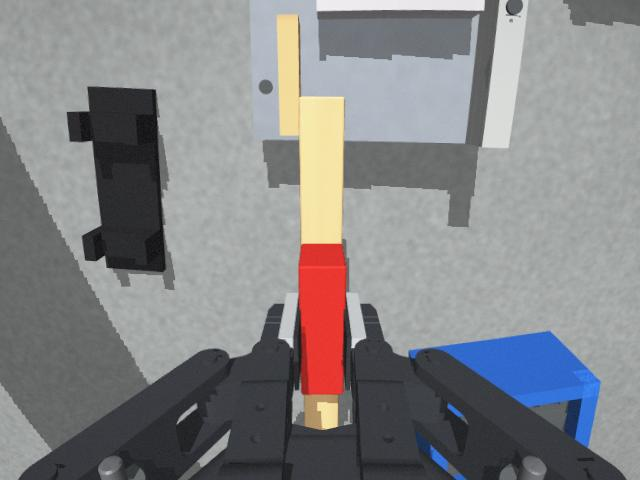

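The stick sits centred in the pads. The toe is at (288,75), ahead of and to the left of the bar front at (322,97), and the boat's rear edge is at the top of the picture. I'll lower the stick behind the boat and bring it close.

>>> play_rows(xyz=[[0,0,20],[0,0,40],[0,0,49],[0,0,49],[6,0.5,49],[14,1,49],[22,1,49],[30,1,49],[35,1,49],[35,1,49]], rot=[[0,0,0],[0,0,0],[0,0,0],[0,0,0],[0,0,0],[0,0,0],[0,0,0],[0,0,0],[0,0,0],[0,0,0]], grip=[0,0,0,0,0,0,0,0,0,0])

```text
time_s: 25.85
eef_pos: [0.5807, -0.3404, 0.0844]
eef_rot: [-0.0, 0.685, 0.728, -0.0]
wrist_force: [0.1, -0.4, -1.0]
opening: 0.196
grasp_force: 59.1
```

```bash
python3 sv.py
```

```text
t 25.85 tcp [ 0.5807 -0.3404  0.0844] tool stick-yaw 0.0605 open 0.196 grip 59.1 F [ 0.0902 -0.3706 -1.0019] tau [ 0.022  -0.0063 -0.0405]
wood 8747 [312. 142.] h [0.0528 0.0574 0.0584]
   in tool at bar-top height x(fwd) 0.0288..0.1180 y -0.0165..0.0090 (array([ 0.0734, -0.0036]), 89.26226806640625, 25.35759162902832, np.float64(-0.005288105818515909))
wood 1099 [321. 411.] h [0.0568 0.0575 0.0581]
   in tool at bar-top height x(fwd) -0.0780..-0.0545 y -0.0089..0.0085 (array([-0.0662, -0.0002]), 23.60727310180664, 17.18979835510254, np.float64(-0.014255901315193498))
```

View pics/sv.png

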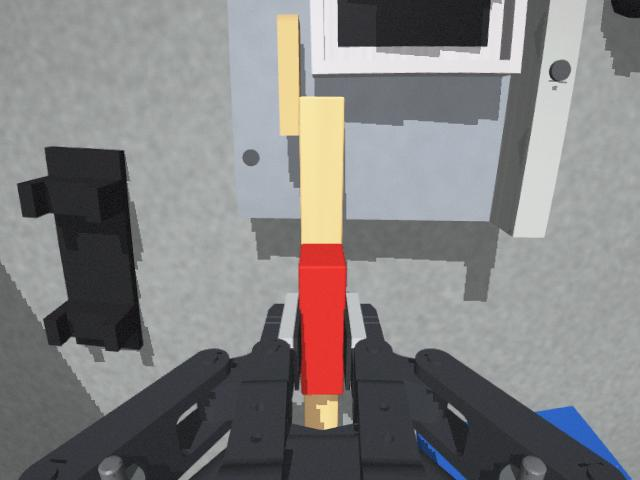

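Toe is left of the boat's side by about 14 px (≈6 mm) and the bar front is ≈10 mm behind the rear lip. Starting the push.

>>> play_rows(xyz=[[2,1,1],[4,2,1.5],[6,3,1.5],[8,4,1.5],[10,5,1.5],[12,5.5,1.5],[15,5.6,1.5],[18,5.6,1.5],[21,5.6,1.5],[22,5.6,1.5]], rot=[[0,0,0],[0,0,0],[0,0,0],[0,0,0],[0,0,0],[0,0,0.003],[0,0,0.006],[0,0,0.008],[0,0,0.008],[0,0,0.008]], grip=[0,0,0,0,0,0,0,0,0,0])

```text
time_s: 27.15
eef_pos: [0.585, -0.3184, 0.0829]
eef_rot: [0.0, 0.688, 0.725, -0.0]
wrist_force: [-1.0, -2.0, -0.1]
opening: 0.197
grasp_force: 59.2
```

```bash
cat >> sv.py <<'E'
c=vision.camera("top");P=cloud(c); cv2.imwrite("pics/tp.png",c["color"][:,:,::-1])
M=np.array([rect(onplane(c,b[P[b[:,1],b[:,0],2]>.083],.090))[0] for b in blobs(orange(c),30) if (P[b[:,1],b[:,0],2]>.083).sum()>20])
print("ribs",M.tolist())
M=M[np.argsort(M[:,1])]; d=M[-1]-M[0]; yaw=np.arctan2(-d[0],d[1])
O=np.array([.6064,-.0181]);a=.0475;tx=np.array([np.cos(a),np.sin(a)]);ty=np.array([-tx[1],tx[0]])
# boat centre = mean of ribs at places 1..4 (offset +21.5 mm along y) ; boat yaw
bc=M.mean(0)-.0215*np.array([-np.sin(yaw),np.cos(yaw)])-np.array([0,.0005]); print("boat centre",bc,"yaw",yaw,"track x,y",(bc-O)@tx,(bc-O)@ty,"rel yaw",yaw-a)
m=((P[...,2]>.0425)&(P[...,2]<.0515)); m[:160]=0;m[245:]=0;m[:,:215]=0;m[:,470:]=0
b=max(blobs((m*255).astype(np.uint8),100),key=len); r=rect(onplane(c,b,.048)); print("outline",r)
E
python3 sv.py
```

```text
t 27.15 tcp [ 0.585  -0.3184  0.0829] tool stick-yaw 0.0522 open 0.197 grip 59.2 F [-1.008  -2.0398 -0.1455] tau [-0.5715  0.0975  0.1087]
wood 8749 [312. 142.] h [0.0512 0.0559 0.0569]
   in tool at bar-top height x(fwd) 0.0288..0.1180 y -0.0166..0.0088 (array([ 0.0734, -0.0038]), 89.51824188232422, 25.121166229248047, np.float64(-0.01640387389239706))
wood 1103 [321. 411.] h [0.0555 0.0561 0.0568]
   in tool at bar-top height x(fwd) -0.0780..-0.0545 y -0.0087..0.0088 (array([-0.0662,  0.0001]), 23.652719497680664, 17.21270751953125, np.float64(0.01622218388821617))
ribs [[0.6105388793945312, -0.15250259399414062], [0.60746435546875, -0.10955876922607422], [0.6044114379882812, -0.06709638977050782], [0.6013836059570312, -0.022304044723510743]]
boat centre [ 0.6075 -0.1098] yaw 0.070202228867071 track x,y -0.0032982201663223666 -0.09165926850949928 rel yaw 0.022702228867071003
outline (array([ 0.6082, -0.1233]), 261.7510681152344, 103.80696868896484, np.float64(-1.5178781840915585))
```

View pics/sv.png

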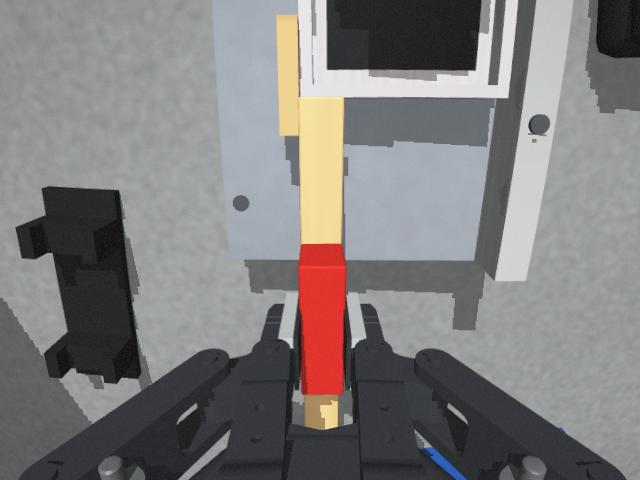

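>>> play_rows(xyz=[[3,0.5,0],[6,1,0],[10,1.5,0],[14,2,0],[18,2.3,0],[22,2.5,0],[26,2.6,0],[30,2.8,0],[33,2.8,0],[33,2.8,0]], rot=[[0,0,0],[0,0,0.001],[0,0,0.002],[0,0,0.003],[0,0,0.005],[0,0,0.005],[0,0,0.005],[0,0,0.005],[0,0,0.005],[0,0,0.005]], grip=[0,0,0,0,0,0,0,0,0,0])

```text
time_s: 28.5
eef_pos: [0.586, -0.2849, 0.0827]
eef_rot: [-0.0, 0.69, 0.724, 0.0]
wrist_force: [-0.7, -2.8, -1.1]
opening: 0.196
grasp_force: 59.2
```

```bash
python3 sv.py
```

```text
t 28.5 tcp [ 0.586  -0.2849  0.0827] tool stick-yaw 0.0472 open 0.196 grip 59.2 F [-0.7195 -2.7588 -1.0995] tau [-0.3731  0.0535  0.016 ]
wood 8797 [312. 142.] h [0.0512 0.0558 0.0568]
   in tool at bar-top height x(fwd) 0.0288..0.1180 y -0.0166..0.0089 (array([ 0.0734, -0.0037]), 89.32720184326172, 25.40081787109375, np.float64(-0.006872819825167298))
wood 1102 [321. 411.] h [0.0551 0.0558 0.0564]
   in tool at bar-top height x(fwd) -0.0779..-0.0545 y -0.0088..0.0085 (array([-0.0662, -0.0001]), 23.532791137695312, 17.188011169433594, np.float64(-0.009877797641157926))
ribs [[0.6129468994140626, -0.11951028442382812], [0.6108395385742188, -0.07651691436767578], [0.6065194702148438, 0.01057768440246582], [0.6086073608398438, -0.03431193161010742]]
boat centre [ 0.6108 -0.0769] yaw 0.0493681831421573 track x,y 0.0015917288492249427 -0.058956242931780554 rel yaw 0.0018681831421573022
outline (array([ 0.6084, -0.0865]), 267.990966796875, 104.99874114990234, np.float64(-1.5025707377811361))
```

View pics/tp.png

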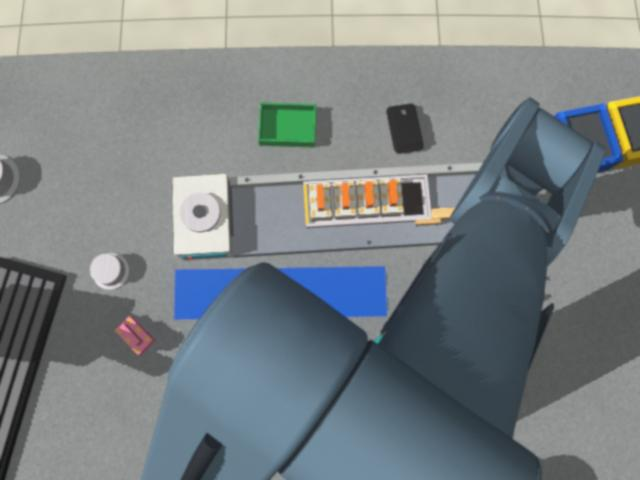

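The top view shows the boat in line with the fence, with the modules at x≈320–393 px and the stick behind it. I'll keep pushing, with a bit more lateral pressure.

>>> play_rows(xyz=[[1,0.4,0],[3,0.8,0],[5,1.2,0],[7,1.6,0],[9,2,0],[11,2,0],[13,2,0],[15,2,0],[17,2,0],[17,2,0]], rot=[[0,0,0],[0,0,0],[0,0,0],[0,0,0],[0,0,0],[0,0,0],[0,0,0],[0,0,0],[0,0,0],[0,0,0]], grip=[0,0,0,0,0,0,0,0,0,0])

```text
time_s: 29.85
eef_pos: [0.5865, -0.2688, 0.0826]
eef_rot: [-0.0, 0.69, 0.724, -0.001]
wrist_force: [-2.8, -5.2, 0.4]
opening: 0.195
grasp_force: 59.3
```

```bash
python3 sv.py
```

```text
t 29.85 tcp [ 0.5865 -0.2688  0.0826] tool stick-yaw 0.0474 open 0.195 grip 59.3 F [-2.7702 -5.1566  0.4211] tau [-0.8996  0.6412  0.2308]
wood 8759 [311. 142.] h [0.0509 0.0556 0.0566]
   in tool at bar-top height x(fwd) 0.0288..0.1180 y -0.0170..0.0086 (array([ 0.0734, -0.0042]), 89.50401306152344, 25.07876205444336, np.float64(-0.015921841735092812))
wood 1115 [322. 411.] h [0.0552 0.0559 0.0565]
   in tool at bar-top height x(fwd) -0.0780..-0.0545 y -0.0086..0.0090 (array([-0.0663,  0.0002]), 23.505390167236328, 17.583229064941406, np.float64(-0.003451323614688029))
ribs [[0.61225341796875, -0.1035641632080078], [0.6100348510742187, -0.06064501190185547], [0.6079027709960938, -0.018883798599243166], [0.6058572387695312, 0.026342098236083984]]
boat centre [ 0.6101 -0.0612] yaw 0.04919715142171066 track x,y 0.0016205811627173004 -0.04318736549747204 rel yaw 0.0016971514217106604
outline (array([ 0.607 , -0.0392]), 367.05023193359375, 97.986328125, np.float64(-1.5333558063956376))
```

View pics/sv.png

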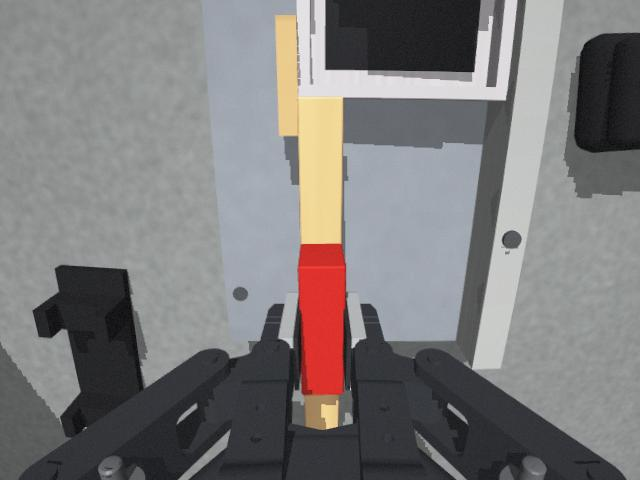

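The boat's right side is flush with the fence at (505,60), with Fx −2.8 N on the stick. I'll push straight along the fence.

>>> play_rows(xyz=[[4,0,0],[8,0,0],[13,0,0],[18,0,0],[23,0,0],[28,0,0],[33,0,0],[38,0,0],[43,0,0],[48,0,0]], rot=[[0,0,0],[0,0,0],[0,0,0],[0,0,0],[0,0,0],[0,0,0],[0,0,0],[0,0,0],[0,0,0],[0,0,0]], grip=[0,0,0,0,0,0,0,0,0,0])

```text
time_s: 31.2
eef_pos: [0.5842, -0.2209, 0.0826]
eef_rot: [-0.0, 0.69, 0.724, -0.001]
wrist_force: [-4.3, -5.3, 0.0]
opening: 0.195
grasp_force: 59.3
```

```bash
python3 sv.py
```

```text
t 31.2 tcp [ 0.5842 -0.2209  0.0826] tool stick-yaw 0.0474 open 0.195 grip 59.3 F [-4.3359 -5.3057  0.0187] tau [-0.9831  0.5009  0.2522]
wood 8770 [311. 142.] h [0.0509 0.0555 0.0566]
   in tool at bar-top height x(fwd) 0.0288..0.1180 y -0.0170..0.0086 (array([ 0.0734, -0.0042]), 89.49537658691406, 25.05712127685547, np.float64(-0.015946209659067456))
wood 1116 [322. 411.] h [0.0552 0.0558 0.0565]
   in tool at bar-top height x(fwd) -0.0781..-0.0545 y -0.0086..0.0090 (array([-0.0663,  0.0002]), 23.5135555267334, 17.570724487304688, np.float64(-0.00344799466332546))
ribs [[0.6101087036132813, -0.05519448471069336], [0.6080572509765625, -0.012476755142211913], [0.6059194946289063, 0.02980514907836914], [0.602934814453125, 0.07496822357177735]]
boat centre [ 0.6079 -0.0127] yaw 0.055059076211264824 track x,y 0.0017932918562667702 0.005328974897080206 rel yaw 0.007559076211264823
outline (array([0.6085, 0.0099]), 323.77117919921875, 98.47340393066406, np.float64(-1.5658984718640236))
```

>>> play_rows(xyz=[[4,0,0],[9,0,0],[14,0,0],[19,0,0],[24,0,0],[29,0,0],[34,-0.1,0],[39,-0.1,0],[44,-0.1,0],[49,-0.1,0]], rot=[[0,0,0],[0,0,0],[0,0,0],[0,0,0],[0,0,0],[0,0,0],[0,0,0],[0,0,0],[0,0,0],[0,0,0]], grip=[0,0,0,0,0,0,0,0,0,0])

```text
time_s: 32.55
eef_pos: [0.582, -0.1719, 0.0826]
eef_rot: [-0.0, 0.69, 0.724, -0.001]
wrist_force: [-3.5, -5.3, 0.6]
opening: 0.195
grasp_force: 59.3
```

```bash
python3 sv.py
```

```text
t 32.55 tcp [ 0.582  -0.1719  0.0826] tool stick-yaw 0.0473 open 0.195 grip 59.3 F [-3.4501 -5.2765  0.5864] tau [-0.9765  0.5613  0.2503]
wood 8778 [311. 142.] h [0.0509 0.0555 0.0566]
   in tool at bar-top height x(fwd) 0.0288..0.1180 y -0.0172..0.0086 (array([ 0.0734, -0.0042]), 89.50041961669922, 25.077394485473633, np.float64(-0.01590280013329881))
wood 1117 [322. 411.] h [0.0552 0.0559 0.0565]
   in tool at bar-top height x(fwd) -0.0780..-0.0545 y -0.0086..0.0090 (array([-0.0663,  0.0002]), 23.50798225402832, 17.579801559448242, np.float64(-0.0030360036426904102))
ribs [[0.6071506958007813, -0.007119308948516845], [0.6059716186523437, 0.03589241027832031], [0.6011287841796875, 0.12321627807617187], [0.6029945678710937, 0.07853923034667969]]
boat centre [0.6053 0.0357] yaw 0.046170291544813814 track x,y 0.0014573672400174564 0.05374648653813982 rel yaw -0.0013297084551861862
outline (array([0.6055, 0.0311]), 254.7536163330078, 96.55177307128906, np.float64(-1.5614600746390273))
```

>>> play_rows(xyz=[[4,0,0],[8,0,0],[12,0,0],[16,0,0],[19,0,0],[21,0,0],[23,0,0],[24,0,0],[25,0,0],[26,0,0]], rot=[[0,0,0],[0,0,0],[0,0,0],[0,0,0],[0,0,0],[0,0,0],[0,0,0],[0,0,0],[0,0,0],[0,0,0]], grip=[0,0,0,0,0,0,0,0,0,0])

```text
time_s: 33.9
eef_pos: [0.5808, -0.1461, 0.0826]
eef_rot: [-0.0, 0.69, 0.724, -0.001]
wrist_force: [-2.3, -5.5, 0.2]
opening: 0.193
grasp_force: 59.3
```

```bash
python3 sv.py
```

```text
t 33.9 tcp [ 0.5808 -0.1461  0.0826] tool stick-yaw 0.0472 open 0.193 grip 59.3 F [-2.3222 -5.4795  0.2128] tau [-0.9577  0.6645  0.3388]
wood 8783 [311. 142.] h [0.0509 0.0556 0.0566]
   in tool at bar-top height x(fwd) 0.0288..0.1180 y -0.0172..0.0085 (array([ 0.0734, -0.0042]), 89.50801086425781, 25.094715118408203, np.float64(-0.01585739323671298))
wood 1119 [322. 411.] h [0.0552 0.0559 0.0566]
   in tool at bar-top height x(fwd) -0.0780..-0.0545 y -0.0086..0.0091 (array([-0.0663,  0.0002]), 23.512826919555664, 17.631364822387695, np.float64(-0.004185157653060045))
ribs [[0.6066430053710937, 0.018666162490844726], [0.6045509033203125, 0.06155946350097656], [0.6024291381835938, 0.10367843627929688], [0.600509521484375, 0.14822169494628906]]
boat centre [0.6045 0.0611] yaw 0.04730718611856853 track x,y 0.0019104262505034338 0.07915406075372436 rel yaw -0.0001928138814314695
outline (array([0.6032, 0.0427]), 266.1842956542969, 100.49786376953125, np.float64(-1.527281360653384))
```

>>> play_rows(xyz=[[0.5,0,0],[1,0,0],[1.5,0,0],[2,0,0],[2.5,0,0],[3,0,0],[3.5,0,0],[4,0,0],[4,0,0],[4,0,0]], rot=[[0,0,0],[0,0,0],[0,0,0],[0,0,0],[0,0,0],[0,0,0],[0,0,0],[0,0,0],[0,0,0],[0,0,0]], grip=[0,0,0,0,0,0,0,0,0,0])

```text
time_s: 35.25
eef_pos: [0.581, -0.1447, 0.0834]
eef_rot: [0.002, 0.69, 0.724, -0.002]
wrist_force: [-3.9, -13.4, 0.5]
opening: 0.196
grasp_force: 59.5
```

```bash
python3 sv.py
```

```text
t 35.25 tcp [ 0.581  -0.1447  0.0834] tool stick-yaw 0.0474 open 0.196 grip 59.5 F [ -3.8832 -13.3786   0.5367] tau [-2.5158  0.9346  0.4442]
wood 8774 [310. 143.] h [0.0508 0.0558 0.0568]
   in tool at bar-top height x(fwd) 0.0284..0.1175 y -0.0173..0.0083 (array([ 0.0731, -0.0043]), 89.20096588134766, 25.21364974975586, np.float64(-0.012849086469359783))
wood 1098 [322. 411.] h [0.0565 0.0572 0.0579]
   in tool at bar-top height x(fwd) -0.0784..-0.0547 y -0.0085..0.0091 (array([-0.0666,  0.0002]), 23.66446876525879, 17.44684600830078, np.float64(-0.017512414696143175))
ribs [[0.6066431884765625, 0.018678428649902344], [0.6045580444335937, 0.06157400894165039], [0.6024883422851562, 0.10444499206542969], [0.6005224609375, 0.1491374206542969]]
boat centre [0.6046 0.0615] yaw 0.04688249081345716 track x,y 0.0019414276868435119 0.07957991247467582 rel yaw -0.0006175091865428389
outline (array([0.6024, 0.0449]), 265.51873779296875, 101.7315902709961, np.float64(-1.5136545770502612))
```

The boat is home: the force has risen to 13 N and the boat no longer moves. Backing the stick off.

>>> play_rows(xyz=[[-1.5,-1,0],[-3,-2.5,0],[-4.5,-4,0],[-7,-7,0],[-15,-9,0],[-30,-10,0],[-50,-10,0],[-65,-10,-15],[-75,-10,-40],[-80,-10,-60]], rot=[[0,0,0],[0,0,0],[0,0,0],[0,0,0],[0,0,0],[0,0,0],[0,0,0],[0,0,0],[0,0,0],[0,0,0]], grip=[0,0,0,0,0,0,0,0,0,0])

```text
time_s: 36.6
eef_pos: [0.5754, -0.224, 0.145]
eef_rot: [0.001, 0.691, 0.723, 0.0]
wrist_force: [1.0, -0.1, -1.8]
opening: 0.196
grasp_force: 59.1
```

```bash
python3 sv.py; python3 g.py .4436 -.345 .14 -1.587
python3 - <<'E'
from h import *
# cradle: dark pixels of the first top view under stick, base 44x130 & saddles; lips z ~.03
c=dict(np.load("top1.npz")); c0=dict(np.load("top0.npz"))
for k,cc in((0,c0),):
    P=cloud(cc); H=hsv(cc); m=cv2.inRange(H,(0,0,0),(179,255,60)); m[:, :440]=0; m[:,580:]=0; m[:265]=0; m[315:]=0
    for b in blobs(m,30): print(len(b),b.mean(0),np.percentile(P[b[:,1],b[:,0],2],[10,50,90]),rect(onplane(cc,b,.005)))
E
```

```text
t 36.6 tcp [ 0.5754 -0.224   0.145 ] tool stick-yaw 0.0456 open 0.196 grip 59.1 F [ 0.9776 -0.144  -1.7505] tau [-0.0412  0.0295  0.0329]
wood 8794 [312. 142.] h [0.1133 0.118  0.119 ]
   in tool at bar-top height x(fwd) 0.0288..0.1179 y -0.0164..0.0090 (array([ 0.0734, -0.0036]), 89.2142562866211, 25.323974609375, np.float64(-0.005291301611823229))
wood 1104 [321. 411.] h [0.1175 0.1182 0.1188]
   in tool at bar-top height x(fwd) -0.0781..-0.0546 y -0.0089..0.0085 (array([-0.0663, -0.0002]), 23.671464920043945, 17.198902130126953, np.float64(-0.015506788079203915))
ribs [[0.6066431884765625, 0.018678428649902344], [0.6045326538085938, 0.06194393157958984], [0.6025177001953125, 0.10444497680664062], [0.6005225219726562, 0.14913597106933593]]
boat centre [0.6046 0.0616] yaw 0.04688254416041744 track x,y 0.001946808569127714 0.0796718752071224 rel yaw -0.0006174558395825591
outline (array([0.6062, 0.039 ]), 273.9722900390625, 92.36529541015625, np.float64(-1.5267093843914514))
[ 0.57683177 -0.22465065  0.1467664 ] 0.19216223016528286 59.136117696762085 [ 0.36797825 -0.28579048 -1.72226665]
(array([-114.1, -138.6,    6.4]), array([0.006, 0.004, 0.062]))
42 [492.21428571 279.16666667] [0.00551957 0.02731681 0.03152838] (array([ 0.46321732, -0.31599722]), 33.024288177490234, 3.8336400985717773, np.float64(1.5511910669561146))
466 [509.78755365 297.00429185] [0.00316299 0.00685975 0.02875374] (array([ 0.42819754, -0.34784528]), 128.34112548828125, 11.45472240447998, np.float64(1.5485280390240899))
```

```bash
python3 g.py .4447 -.3454 .13 -1.583
```

```text
[ 0.57683177 -0.22465065  0.1467664 ] 0.19216223016528286 59.136117696762085 [ 0.36797825 -0.28579048 -1.72226665]
(array([-114.5, -137.6,   16.5]), array([0.006, 0.004, 0.058]))
```

>>> play_rows(xyz=[[-10,-12,0],[-30,-36,0],[-52,-63,2],[-75,-90,6],[-95,-114,10],[-108,-130,14],[-114,-138,16],[-114.5,-138,16],[-114.5,-138,16],[-114.5,-138,16]], rot=[[0,0,0.01],[0,0,0.02],[0,0,0.03],[0,0,0.04],[0,0,0.05],[0,0,0.058],[0,0,0.058],[0,0,0.058],[0,0,0.058],[0,0,0.058]], grip=[0,0,0,0,0,0,0,0,0,0])

```text
time_s: 37.95
eef_pos: [0.4431, -0.3423, 0.1269]
eef_rot: [0.0, 0.711, 0.704, 0.0]
wrist_force: [-0.0, -0.3, -1.6]
opening: 0.203
grasp_force: 59.1
```

```bash
python3 sv.py | head -3; python3 g.py .4447 -.3454 .0722 -1.583
```

```text
t 37.95 tcp [ 0.4431 -0.3423  0.1269] tool stick-yaw -0.0098 open 0.203 grip 59.1 F [-0.0093 -0.2856 -1.562 ] tau [-0.068   0.0078  0.016 ]
wood 8283 [312. 143.] h [0.0954 0.1    0.101 ]
   in tool at bar-top height x(fwd) 0.0288..0.1183 y -0.0165..0.0090 (array([ 0.0736, -0.0036]), 89.60794067382812, 25.357723236083984, np.float64(-0.006018477747470108))
[ 0.44296314 -0.34239513  0.12693302] 0.19402884765838907 59.06220495700836 [-1.06921774  0.63276245 -1.01985186]
(array([-3. ,  1.8, 54.7]), array([0.   , 0.   , 0.002]))
```

View pics/sv.png

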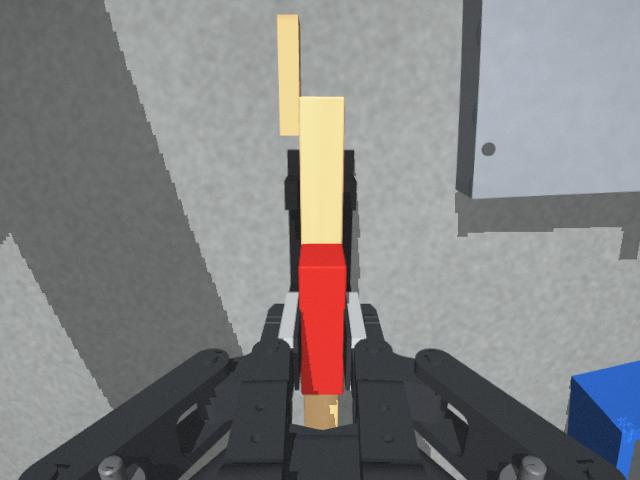

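The stick hangs centred over the cradle (saddle px 286–356, bar px 300–344). Lowering and releasing.

>>> play_rows(xyz=[[-3,1.6,15],[-3,1.6,33],[-3,1.6,46],[-3,1.6,52],[-3,1.6,55],[-3,1.6,55.5],[-3,1.6,55.5],[-3,1.6,55.5],[-3,1.6,55.5],[-3,1.6,55.5]], rot=[[0,0,0.002],[0,0,0.002],[0,0,0.002],[0,0,0.002],[0,0,0.002],[0,0,0.002],[0,0,0.002],[0,0,0.002],[0,0,0.002],[0,0,0.002]], grip=[0,0,0,0,0,0,0,0.6,0.6,0.6])

```text
time_s: 39.3
eef_pos: [0.4441, -0.346, 0.0716]
eef_rot: [0.0, 0.712, 0.702, -0.0]
wrist_force: [-0.4, 0.2, -0.2]
opening: 0.6
grasp_force: 0.0
```

>>> play_rows(xyz=[[0,0,0],[0,0,-20],[0,0,-50],[0,0,-85],[0,0,-115],[0,0,-125],[0,0,-125],[0,0,-125],[0,0,-125],[0,0,-125]], rot=[[0,0,0],[0,0,0],[0,0,0],[0,0,0],[0,0,0],[0,0,0],[0,0,0],[0,0,0],[0,0,0],[0,0,0]], grip=[0.6,0.6,0.6,0.6,0.6,0.6,0.6,0.6,0.6,0.6])

```text
time_s: 40.55
eef_pos: [0.4437, -0.3456, 0.1954]
eef_rot: [-0.001, 0.712, 0.702, 0.0]
wrist_force: [0.8, -0.4, -0.3]
opening: 0.603
grasp_force: 0.0
```

```bash
python3 st.py; python3 sv.py | tail -3
```

```text
t 40.55 [ 0.4437 -0.3456  0.1954] [-0.0007  0.7117  0.7025  0.    ] 0.6029778989956235 0.0 [ 0.8499 -0.3994 -0.2939]
red [322. 231.] 2167 0.071 (array([ 0.4438, -0.3459]), 60.15397644042969, 17.604869842529297, np.float64(1.560536232379257)) stick yaw -0.010260094415639465 GO (array([ -0.5,   0.2, 125.4]), array([-0.001, -0.001, -0.003]))
ribs [[0.6066431884765625, 0.018676910400390625], [0.604565185546875, 0.06157261276245117], [0.6025033569335938, 0.10444075775146484], [0.6005234985351563, 0.14913624572753906]]
boat centre [0.6046 0.0615] yaw 0.04687443166333142 track x,y 0.0019469474085613376 0.0795775586945216 rel yaw -0.0006255683366685819
outline (array([0.6055, 0.0341]), 289.28863525390625, 98.69457244873047, np.float64(-1.496740433170626))
```

View pics/stick.png

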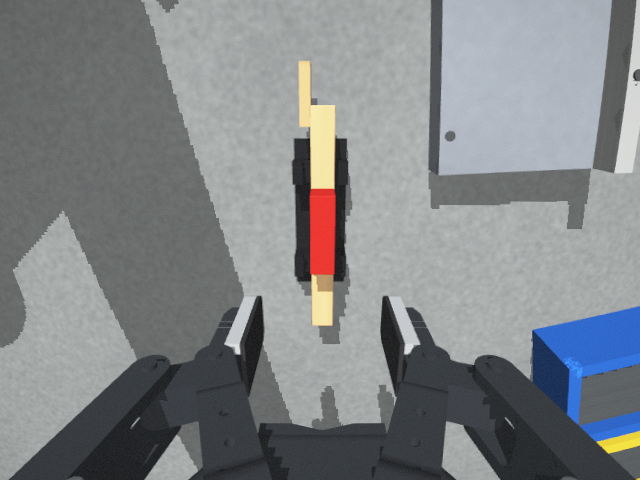

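View pics/tp.png

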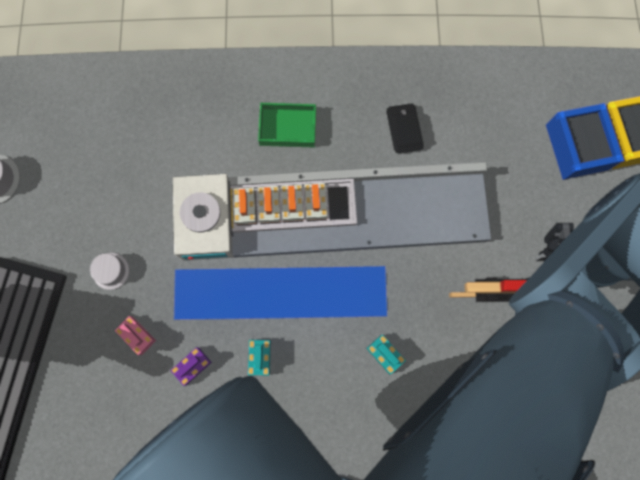

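The stick lies in its cradle with the handle at (322,231). The boat rests against the stage with the four modules at x≈243–316 px in a row, and the bystanders have not moved.

```bash
python3 -c "
from bench import ctrl
print(ctrl.hand_in())"
```

```text
the job is handed in; nothing more can be done
None
```

I handed the job in at about 41 s: the four modules stand on places 1–4, the boat is home against the stage and fence, and the stick is back in its cradle (the hand-in returned no verdict).

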